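Set out a desk for hot-air rework

ROBOT

A 6-joint arm with a two-finger parallel gripper is mounted at the origin on the work surface. World frame = base frame: x ahead of the robot, y to its left, z up, the work surface at z = 0. Lengths are in mm, angles in rad, forces in N, time in s.
With the tool pointing down it reaches from about 300 to 775 mm from the base axis. Payload 14.6 kg.
Tool frame: the origin (TCP) lies between the finger pads; the fingertips stand 8 mm ahead of it and the grasp point (between the pads) lies 11 mm behind it; z points along the fingers, y is the direction in which the jaws open and shut (so a half turn about z gives the same grasp; the last joint's range is limited). The gripper opens to 94 mm and grips with 3 to 60 N. Pads are 16 mm wide; open, the fingers measure 119 mm over their backs; the gripper's body (75 mm by 177 mm) begins 78 mm behind the grasp point.
Start: joints at [1.072, 0.3, 1.521, -0, 1.321, -0.067], TCP at [230.175, 499.509, 190.946] pointing down, gripper open.
Joint ranges: [-3.03, 3.03], [-0.79, 2.21], [0.23, 2.52], [-1.04, 4.18], [0, 3.07], [-2.55, 2.55]. Speed limits (rad/s): [2.22, 2.22, 2.57, 3.14, 3.14, 3.14].

INTERFACE

Orientations are given as [roll, pitch, yaw] about the fixed x, y, z axes, in that order (R = Rz(yaw) Ry(pitch) Rx(roll)).
In Python, from cell import manip, cams, models gives the robot as it stands. The module is installed in compiled form; this text tells all that it offers.
- The arm moves only by the shell command python3 -m pendant 'ROWS' [OPENING] [FORCE]. ROWS is JSON, a list that holds one entry, the list of rows, each a list of 4 numbers: the shift along the tool's x, y, z in cm, then the turn about the tool's z in rad. In form: [[[x, y, z, roll], ...]]. A call has 1 to 5 rows; each row is the pose to reach, as a shift and turn from the pose commanded when the call began, along the tool's axes at that moment; what a row does not reach only later rows make up. A row lasts 1/10 s, in which the tool goes at most 50 mm and 8.59 degrees, less where a joint would pass 70% of its speed; a pose out of reach is approached as far as the arm can. A call with a gripper value outside its range is refused whole. OPENING is the opening, from -1 (shut) to 1 (fully open), so that 0 is half open, set as the call begins (- or left out, the last holds). The fingers move at their own pace and stop on an object; FORCE is the grip in N (left out, the last holds). Time passes only in rows, so rows that repeat a pose let the fingers close. It gives the time, the measured TCP pose, the force and the opening at its end, in the units of the state.
- manip.read_state(): the state, without advancing time (a new reading comes with each control period).
- cams.camera(name): name is "side" or "top"; returns a dict with "frame" (384x512x3 uint8, red, green, blue), "K" (3x3 intrinsics, pixels), "pose" (4x4, takes a point from camera to world coordinates). Camera axes: x right, y down, z forward; pixel columns grow to the right and rows downward; lengths in mm; the calibration is good to about 2 mm. A picture is of the moment at which its call begins. There is no depth.
- manip.sign_off(): hands the job in, once; it reports no verdict.
Trained networks look in the newest picture that a camera, given by its name, has taken for a name from the list of things; names that differ only in an ending like _2 or _b are one class to them, and where a whole thing is asked for, a point or a joint stands for the part that bears it (a point fixed in the world has none). Each returns a list of dicts, best first, with "score" (0 to 1); they miss things now and then, are a little off and sometimes report something else, mostly with a low value. They report only what shows in the picture. A call takes as long as a camera call.
- models.regions_of(camera, name): "pixels" (384x512 bool, what is visible of it) and "point" ([column, row] in pixels, amid what is visible of it).
The state is a dict: "clock": time; "joints": joint angles; "qd": joint speeds; "effort": joint torques, N m; "eef_pos": TCP position; "eef_rot": TCP orientation; "wrist_force": force on the tool from outside, world axes, zero at the start; "moment": the same for the moment, N m; "finger_gap": finger opening in mm.
Only numpy, scipy, OpenCV 4.12 (cv2) and the standard library are available. Lean on these libraries where they do the work, as an engineer would, in place of code of your own. Each camera call takes 0.05 s, during which the arm holds its last target.

TASK

Get the desk ready for hot-air rework. First switch the lamp on with the button on its neck. Then slide every board carrier up out of the black storage rack and stand it fully down in a slot of its own in the aluminium work stand, and stand every nozzle upright in the middle of a ring of its own on the parking pad, turned so that the notch in its collar faces that ring's white mark; do not tip a board over, and leave the tweezers, the magnifier and the grey box where they are.

Things in the scene. Friction and masses are not known exactly. Their poses are not given: they have to be found in the camera images.
- lamp_button (a joint): travel of the lamp's orange spring push button: 0 = up, 0.006 = fully down (m); it springs back up; about 4 N presses it fully down and about 0.004 of travel switches the lamp
- lamp_button_top (a point): centre of the top face of the orange push button (28 mm across, facing straight up, about 122 mm above the desk top) on the thick lower part of the lamp's neck (dark, 36 x 36 mm, on a 120 mm round foot). The thin upper neck leaves towards the button frame's -y side, leaning outward away from the robot (120 mm out at 140 mm height, 205 mm out at 220 mm) and carries a 160 mm wide lamp head 205 mm out at 280 mm height
- rack: storage rack, black: fixed, on the mat (mat top is 3 mm above the desk), 165 (x) x 106 mm (y) outside. Origin: middle of its underside. Axes: x runs across the slots (board thickness), y along the board's width, z up. Three slots, 11 mm wide, at x = -50, 0 and 50 mm; slot floor 8 mm up; the grooved side rails reach 60 mm above the slot floor
- stand_slot1 (a point): work stand, aluminium with blue ribs: fixed, on the mat. Middle of the floor of its first slot (floor 8 mm above the mat). Axes as for the rack. Slots 15 mm wide and 90 mm long inside, 50 mm apart along x; the side rails, with ribs reaching 14 mm in from each end, rise 35 mm above the slot floor; stand 165 x 106 mm outside
- stand_slot2 (a point): same for the middle slot
- stand_slot3 (a point): same for the third slot
- board1_mid (a point): board carrier: a tan frame 8 mm thick (x), 80 mm wide (y), 100 mm tall (z) with a green circuit board set in, 140 g. Point: its centre, 50 mm above its lower edge; z points up when it stands. It starts upright in a rack slot, its plain tan top edge standing clear; it may be absent
- board2_mid (a point): another board carrier, the same
- board3_mid (a point): another board carrier, the same
- ring1 (a point): centre of a printed 68 mm ring on the thin black parking pad (2 mm thick, fixed on the mat; the point lies on the pad's top, 5 mm above the desk). Axes are the pad's: -x points from the ring to its white mark (a 16 x 9 mm bar, centred 38 mm from the ring's centre)
- ring2 (a point): the same for another ring; the four rings form a square, 95 mm apart
- ring3 (a point): the same for another ring; the four rings form a square, 95 mm apart
- ring4 (a point): the same for another ring; the four rings form a square, 95 mm apart
- nozzle1_mid (a point): hot-air nozzle, 72 mm tall, 130 g: square steel mouth 52 x 52 mm below (24 mm tall), round aluminium collar 36 mm across above (from 32 to 72 mm height), to be gripped. Point: its centre, 36 mm above its foot; z up when it stands, x points to the notch (over the middle of one side of the square). It starts standing on the mat, turned anyhow; it may be absent
- nozzle1_notch (a point): the notch in the top rim of nozzle 1's collar, 16 mm from its axis, 67 mm above its foot; 12 mm wide, with a red paint stripe down the collar below it
- nozzle2_mid (a point): hot-air nozzle, 72 mm tall, 130 g: square steel mouth 50 x 50 mm below (24 mm tall), round aluminium collar 36 mm across above (from 32 to 72 mm height), to be gripped. Point: its centre, 36 mm above its foot; z up when it stands, x points to the notch (over the middle of one side of the square). May be absent
- nozzle2_notch (a point): the notch in the top rim of nozzle 2's collar, 16 mm from its axis, 67 mm above its foot; 12 mm wide, with a red paint stripe down the collar below it
- nozzle3_mid (a point): hot-air nozzle, 72 mm tall, 130 g: square steel mouth 48 x 48 mm below (24 mm tall), round aluminium collar 36 mm across above (from 32 to 72 mm height), to be gripped. Point: its centre, 36 mm above its foot; z up when it stands, x points to the notch (over the middle of one side of the square). May be absent
- nozzle3_notch (a point): the notch in the top rim of nozzle 3's collar, 16 mm from its axis, 67 mm above its foot; 12 mm wide, with a red paint stripe down the collar below it
- nozzle4_mid (a point): hot-air nozzle, 72 mm tall, 130 g: square steel mouth 46 x 46 mm below (24 mm tall), round aluminium collar 36 mm across above (from 32 to 72 mm height), to be gripped. Point: its centre, 36 mm above its foot; z up when it stands, x points to the notch (over the middle of one side of the square). May be absent
- nozzle4_notch (a point): the notch in the top rim of nozzle 4's collar, 16 mm from its axis, 67 mm above its foot; 12 mm wide, with a red paint stripe down the collar below it
- tweezers: bystander: steel tweezers 130 mm long lying on the mat; origin under the middle
- magnifier: bystander: round glass magnifier, 100 mm across, on a stand with a 90 mm round foot, about 190 mm tall; origin under the foot
- box: bystander: grey plastic box with a snap latch, 134 x 94 x 47 mm; origin under the middle

How it is judged (in metres and radians):
On the way:
1. the lamp's button is pressed (value of joint lamp_button above 0.004 m), for 0.05 s.
At the end, for the whole second after the job is handed in: every nozzle present stands upright (within 7 degrees) on the pad, its axis within 10 mm of the centre of a ring and its notch within 12.6 degrees of facing that ring's mark; every board carrier present stands upright (within 16 degrees) at the bottom of a slot of the work stand (angle between each of nozzle1_mid, nozzle2_mid, nozzle3_mid, nozzle4_mid's own z axis and vertical below 0.12 rad and angle between the x axis of each of nozzle1_mid, nozzle2_mid, nozzle3_mid, nozzle4_mid and the x axis of ring1, either way round below 0.22 rad and ((horizontal distance between nozzle1_mid and ring1 below 0.01 m and x of nozzle1_notch in the frame of ring1 below 0 m and z of nozzle1_mid in the frame of ring1 below 0.042 m) or (horizontal distance between nozzle1_mid and ring2 below 0.01 m and x of nozzle1_notch in the frame of ring2 below 0 m and z of nozzle1_mid in the frame of ring2 below 0.042 m) or (horizontal distance between nozzle1_mid and ring3 below 0.01 m and x of nozzle1_notch in the frame of ring3 below 0 m and z of nozzle1_mid in the frame of ring3 below 0.042 m) or (horizontal distance between nozzle1_mid and ring4 below 0.01 m and x of nozzle1_notch in the frame of ring4 below 0 m and z of nozzle1_mid in the frame of ring4 below 0.042 m)) and ((horizontal distance between nozzle2_mid and ring1 below 0.01 m and x of nozzle2_notch in the frame of ring1 below 0 m and z of nozzle2_mid in the frame of ring1 below 0.042 m) or (horizontal distance between nozzle2_mid and ring2 below 0.01 m and x of nozzle2_notch in the frame of ring2 below 0 m and z of nozzle2_mid in the frame of ring2 below 0.042 m) or (horizontal distance between nozzle2_mid and ring3 below 0.01 m and x of nozzle2_notch in the frame of ring3 below 0 m and z of nozzle2_mid in the frame of ring3 below 0.042 m) or (horizontal distance between nozzle2_mid and ring4 below 0.01 m and x of nozzle2_notch in the frame of ring4 below 0 m and z of nozzle2_mid in the frame of ring4 below 0.042 m)) and ((horizontal distance between nozzle3_mid and ring1 below 0.01 m and x of nozzle3_notch in the frame of ring1 below 0 m and z of nozzle3_mid in the frame of ring1 below 0.042 m) or (horizontal distance between nozzle3_mid and ring2 below 0.01 m and x of nozzle3_notch in the frame of ring2 below 0 m and z of nozzle3_mid in the frame of ring2 below 0.042 m) or (horizontal distance between nozzle3_mid and ring3 below 0.01 m and x of nozzle3_notch in the frame of ring3 below 0 m and z of nozzle3_mid in the frame of ring3 below 0.042 m) or (horizontal distance between nozzle3_mid and ring4 below 0.01 m and x of nozzle3_notch in the frame of ring4 below 0 m and z of nozzle3_mid in the frame of ring4 below 0.042 m)) and ((horizontal distance between nozzle4_mid and ring1 below 0.01 m and x of nozzle4_notch in the frame of ring1 below 0 m and z of nozzle4_mid in the frame of ring1 below 0.042 m) or (horizontal distance between nozzle4_mid and ring2 below 0.01 m and x of nozzle4_notch in the frame of ring2 below 0 m and z of nozzle4_mid in the frame of ring2 below 0.042 m) or (horizontal distance between nozzle4_mid and ring3 below 0.01 m and x of nozzle4_notch in the frame of ring3 below 0 m and z of nozzle4_mid in the frame of ring3 below 0.042 m) or (horizontal distance between nozzle4_mid and ring4 below 0.01 m and x of nozzle4_notch in the frame of ring4 below 0 m and z of nozzle4_mid in the frame of ring4 below 0.042 m)) and angle between each of board1_mid, board2_mid, board3_mid's own z axis and vertical below 0.28 rad and ((horizontal distance between board1_mid and stand_slot1 below 0.018 m and z of board1_mid in the frame of stand_slot1 below 0.056 m) or (horizontal distance between board1_mid and stand_slot2 below 0.018 m and z of board1_mid in the frame of stand_slot2 below 0.056 m) or (horizontal distance between board1_mid and stand_slot3 below 0.018 m and z of board1_mid in the frame of stand_slot3 below 0.056 m)) and ((horizontal distance between board2_mid and stand_slot1 below 0.018 m and z of board2_mid in the frame of stand_slot1 below 0.056 m) or (horizontal distance between board2_mid and stand_slot2 below 0.018 m and z of board2_mid in the frame of stand_slot2 below 0.056 m) or (horizontal distance between board2_mid and stand_slot3 below 0.018 m and z of board2_mid in the frame of stand_slot3 below 0.056 m)) and ((horizontal distance between board3_mid and stand_slot1 below 0.018 m and z of board3_mid in the frame of stand_slot1 below 0.056 m) or (horizontal distance between board3_mid and stand_slot2 below 0.018 m and z of board3_mid in the frame of stand_slot2 below 0.056 m) or (horizontal distance between board3_mid and stand_slot3 below 0.018 m and z of board3_mid in the frame of stand_slot3 below 0.056 m))); the robot touches nothing.
It fails at once if the tweezers is moved more than 3 cm (distance of tweezers from where it was at the start of the episode above 0.03 m).
It fails at once if the magnifier is moved more than 3 cm (distance of magnifier from where it was at the start of the episode above 0.03 m).
It fails at once if the box is moved more than 3 cm (distance of box from where it was at the start of the episode above 0.03 m).
It fails at once if a board carrier is tipped over (more than 45 degrees) (angle between any of board1_mid, board2_mid, board3_mid's own z axis and vertical above 0.785 rad).
Of nozzle1, nozzle2, nozzle3, nozzle4 only 3 to 4 are there at a start; the rules pass over those that are not, and their reading is None.
Of board1, board2, board3 only 2 to 3 are there at a start; the rules pass over those that are not, and their reading is None.
At some moment in a run one of nozzle1, nozzle2, nozzle3, nozzle4 may be knocked a few centimetres aside while the robot is not near it.
It also fails if it takes over 210 s, if anything falls off the work surface, if the arm or the gripper's body presses on something with over 40 N, if the wrist force passes 120 N, or if a joint passes its speed limit or range.

## Working session

There is one attempt and no reset: what is moved stays moved. The work goes in short steps, Python scripts to look and compute and a shell command to move; the robot and the scene stay as the last step left them, time stands still between calls to the robot, and variables do not carry over. Pictures are saved under pics/ and viewed, and the job is handed in when it is done.

```bash
mkdir -p pics; ls; cat > h.py <<'E'
import numpy as np, cv2
from cell import manip, cams, models
def snap(cam,fn,scale=1.5):
    c=cams.camera(cam); im=cv2.cvtColor(c["frame"],cv2.COLOR_RGB2BGR)
    cv2.imwrite("pics/"+fn,cv2.resize(im,None,fx=scale,fy=scale,interpolation=cv2.INTER_CUBIC)); return c
def proj(c,P):
    T=np.linalg.inv(c["pose"]); p=T[:3,:3]@np.array(P,float)+T[:3,3]; q=c["K"]@p; return q[:2]/q[2]
def ray(c,uv,z):
    d=c["pose"][:3,:3]@np.linalg.inv(c["K"])@np.array([uv[0],uv[1],1.]); o=c["pose"][:3,3]
    return o+d*(z-o[2])/d[2]
E
python3 - <<'E'
from h import *
for n in("side","top"):
    c=snap(n,n+"0.png"); print(n,c["K"].round(1).tolist(),c["pose"].round(3).tolist())
print(manip.read_state())
E
```

```text
pics
side [[374.8, 0.0, 256.0], [0.0, 374.8, 193.8], [0.0, 0.0, 1.0]] [[-1.0, 0.015, 0.011, 564.603], [0.003, 0.747, -0.665, 646.657], [-0.018, -0.665, -0.747, 856.815], [0.0, 0.0, 0.0, 1.0]]
top [[372.7, 0.0, 258.5], [0.0, 372.7, 191.2], [0.0, 0.0, 1.0]] [[-0.002, -0.996, 0.09, 501.144], [-1.0, 0.0, -0.025, -22.45], [0.025, -0.09, -0.996, 1075.651], [0.0, 0.0, 0.0, 1.0]]
{'clock': 0.1, 'joints': array([ 1.07240449e+00,  3.00435396e-01,  1.52149013e+00, -4.66663120e-05,
        1.32070319e+00, -6.66189087e-02]), 'qd': array([ 5.06495219e-05, -6.66253643e-04, -1.93828457e-04,  2.03551013e-03,
        3.04049463e-03, -7.57681926e-04]), 'effort': array([ 6.10006646e-04, -5.32640147e+01, -3.53281975e+01,  7.09775789e-02,
        2.34594400e-02, -7.25219735e-06]), 'eef_pos': array([230.07328267, 499.30069596, 190.44439722]), 'eef_rot': array([-3.14055588e+00, -2.38681510e-05,  2.70983129e+00]), 'wrist_force': array([ 0.00466329, -0.86474296,  0.37716228]), 'moment': array([ 0.02887685,  0.01035003, -0.01646506]), 'finger_gap': 94.05662265656092}
```

View pics/side0.png

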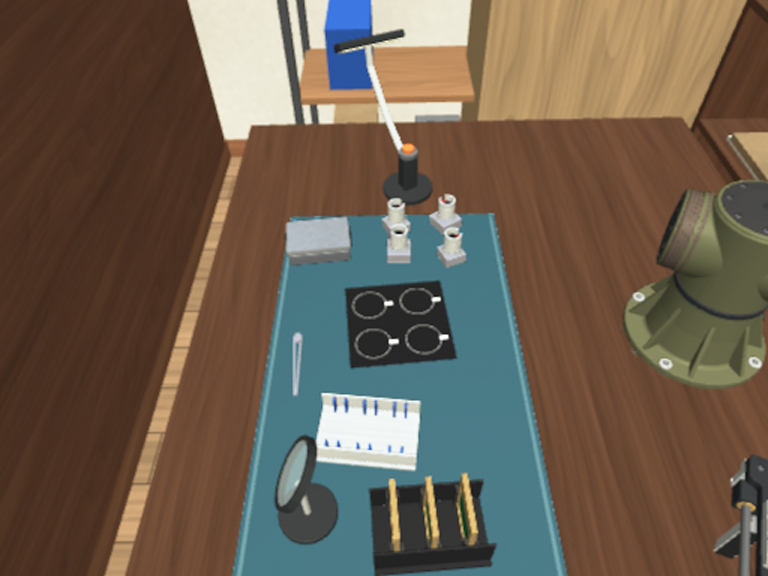

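View pics/top0.png

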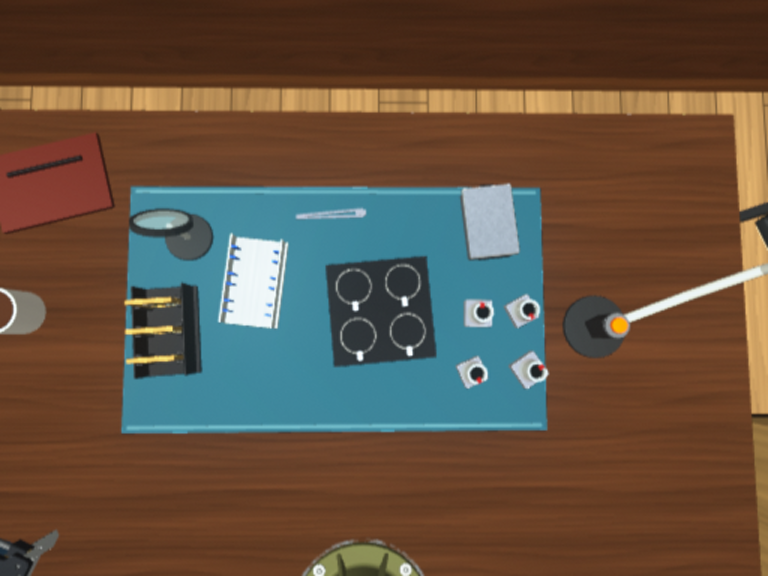

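Both views show the lamp with its orange button (top view 619,325), four nozzles around (500,340), three boards in the rack (155,330), the work stand (253,282) and the pad (380,310). The gripper is clear of everything. Next I'll run the detectors.

```bash
python3 - <<'E'
from h import *
cs={n:cams.camera(n) for n in("side","top")}
for n in("lamp_button_top","nozzle1_mid","nozzle2_mid","nozzle1_notch","nozzle2_notch","board1_mid","rack","stand_slot1","ring1","tweezers"):
    for c in("top","side"):
        try:r=models.regions_of(c,n)
        except Exception as e: print(n,c,e);continue
        print(n,c,[(round(float(d["score"]),2),np.round(d["point"],1).tolist(),int(d["pixels"].sum())) for d in r])
E
```

```text
lamp_button_top top [(0.57, [413.8, 217.4], 96)]
lamp_button_top side [(0.61, [271.2, 100.2], 45), (0.39, [268.2, 164.8], 355)]
nozzle1_mid top [(0.69, [353.1, 244.4], 411)]
nozzle1_mid side [(0.91, [296.2, 143.8], 302)]
nozzle2_mid top [(0.53, [102.7, 201.4], 191), (0.52, [318.6, 208.3], 340)]
nozzle2_mid side [(0.77, [262.2, 160.6], 328), (0.67, [264.8, 216.6], 3667), (0.6, [261.9, 144.0], 241)]
nozzle1_notch top [(0.73, [351.6, 245.3], 433), (0.32, [346.4, 206.2], 309)]
nozzle1_notch side [(0.59, [261.6, 141.9], 227), (0.57, [296.7, 140.9], 310)]
nozzle2_notch top [(0.77, [314.2, 208.0], 341)]
nozzle2_notch side [(0.59, [268.4, 162.9], 319)]
board1_mid top [(0.35, [311.9, 251.0], 330)]
board1_mid side [(0.92, [311.5, 342.2], 406)]
rack top [(0.69, [112.4, 221.2], 2392), (0.44, [256.7, 208.7], 4644)]
rack side [(0.66, [263.7, 218.5], 3469), (0.64, [283.3, 359.1], 3646)]
stand_slot1 top [(0.83, [170.5, 188.5], 2256)]
stand_slot1 side [(0.67, [244.8, 288.8], 3047)]
ring1 top [(0.84, [253.4, 206.8], 4682), (0.58, [108.8, 223.6], 2371)]
ring1 side [(0.95, [263.4, 215.8], 3707)]
tweezers top [(0.74, [218.4, 143.3], 187)]
tweezers side [(0.6, [196.1, 237.9], 111)]
```

```bash
python3 - <<'E'
from h import *
cs={n:cams.camera(n) for n in("side","top")}
def crop(n,x0,x1,y0,y1,s,fn):
    im=cv2.cvtColor(cs[n]["frame"],cv2.COLOR_RGB2BGR)[y0:y1,x0:x1]
    cv2.imwrite("pics/"+fn,cv2.resize(im,None,fx=s,fy=s,interpolation=cv2.INTER_CUBIC))
crop("top",295,375,185,265,7,"c_noz_top.png")
crop("side",240,320,115,185,8,"c_noz_side.png")
crop("top",75,205,145,260,6,"c_rack_top.png")
crop("side",195,335,255,384,5,"c_rack_side.png")
crop("top",210,295,165,250,7,"c_pad_top.png")
# colour blobs
for n in cs:
    f=cs[n]["frame"].astype(int); hsv=cv2.cvtColor(cs[n]["frame"],cv2.COLOR_RGB2HSV)
    red=((hsv[...,0]<6)|(hsv[...,0]>174))&(hsv[...,1]>150)&(hsv[...,2]>110)
    org=(hsv[...,0]>8)&(hsv[...,0]<22)&(hsv[...,1]>200)&(hsv[...,2]>200)
    for nm,m in(("red",red),("org",org)):
        k,l,st,ce=cv2.connectedComponentsWithStats(m.astype(np.uint8))
        for i in range(1,k):
            if st[i,4]>3: print(n,nm,ce[i].round(1),st[i,4], ray(cs[n],ce[i],122 if nm=="org" else 70).round(0))
E
```

```text
top red [ 34.4 122.3] 3289 [780. 560.  70.]
top red [321.2 203.3] 6 [ 559. -218.   70.]
top red [353.6 209.8] 5 [ 541. -306.   70.]
top red [360.  244.7] 7 [ 447. -321.   70.]
top red [319.  252.5] 8 [ 427. -210.   70.]
top org [412.1 216.5] 78 [ 522. -443.  122.]
```

View pics/c_noz_top.png

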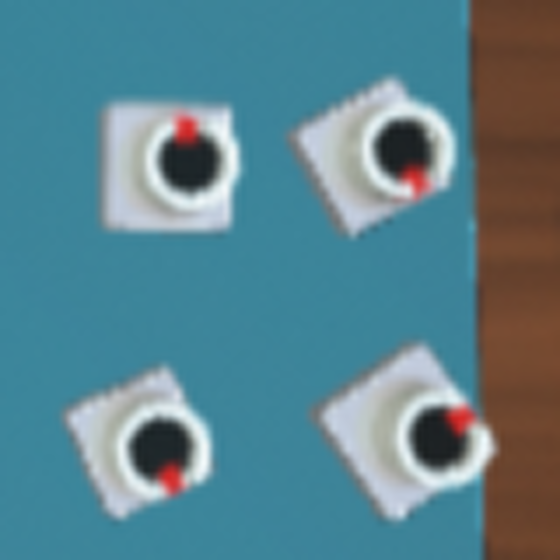

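View pics/c_noz_side.png

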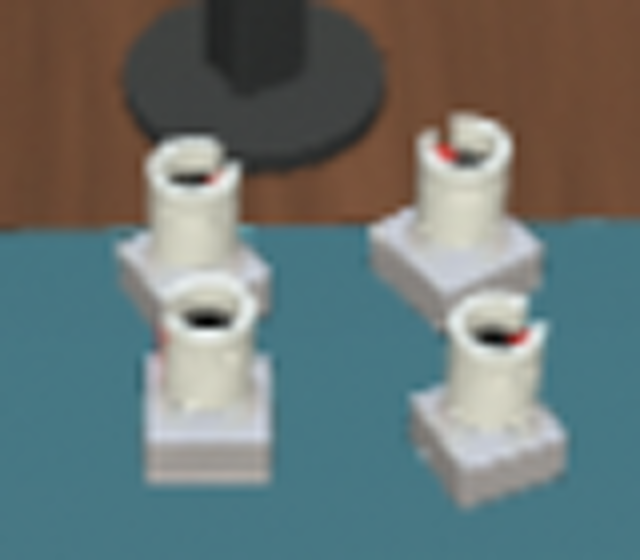

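View pics/c_rack_top.png

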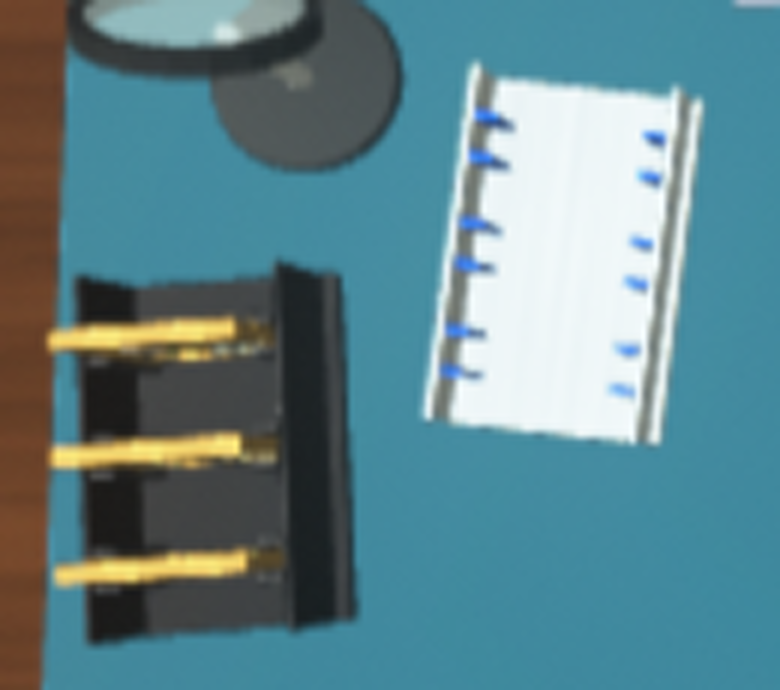

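View pics/c_rack_side.png

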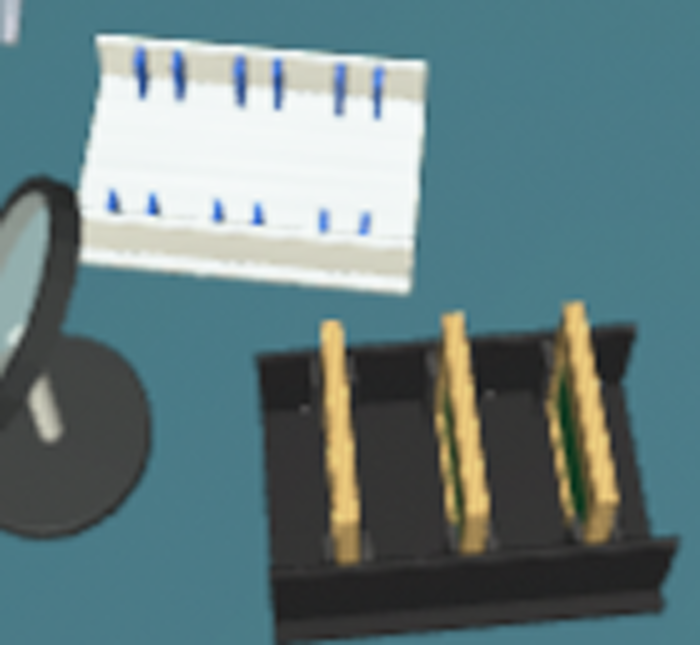

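View pics/c_pad_top.png

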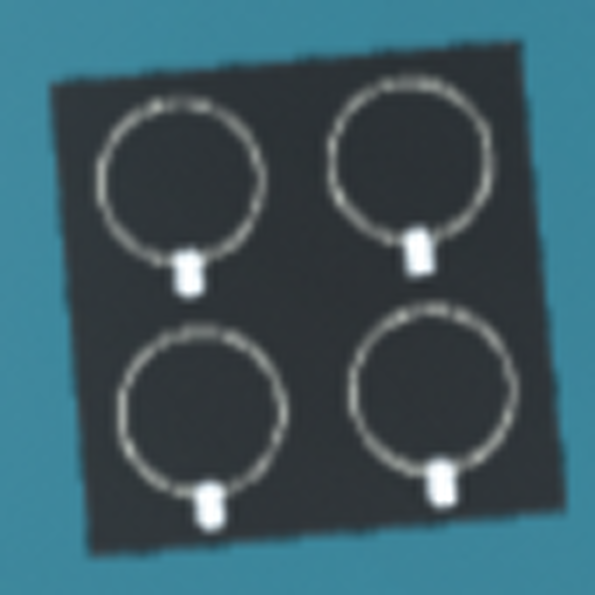

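```bash
cat > fit.py <<'E'
from h import *
from scipy.optimize import least_squares
def xf(p,L):
    x,y,t=p; L=np.atleast_2d(np.array(L,float)); c,s=np.cos(t),np.sin(t)
    return np.c_[x+c*L[:,0]-s*L[:,1], y+s*L[:,0]+c*L[:,1], L[:,2]]
def fit(c,L,px,p0):
    f=lambda p: (np.array([proj(c,q) for q in xf(p,L)])-px).ravel()
    r=least_squares(f,p0); return r.x, np.abs(r.fun).max(), r.fun.reshape(-1,2)
E
python3 - <<'E'
from fit import *
cs={n:cams.camera(n) for n in("side","top")}
ct,cd=cs["top"],cs["side"]
# stand: slot rib pairs, slot at x=+-50 ; ribs tops z=46
T=lambda P:np.array(P,float)/6+[75,145]
S=lambda P:np.array(P,float)/5+[195,255]
# top: image up=+x, right=-y
L=[[sx*82.5,sy*53,46] for sx,sy in((1,1),(-1,1),(1,-1),(-1,-1))]
p,e,f=fit(ct,L,T([(474,62),(424,418),(702,98),(660,443)]),[500,200,0]); print("stand corners top",p.round(3),e,f.round(1).tolist())
L=[[sx*50,sy*39,46] for sy in(1,-1) for sx in(1,0,-1)]
p,e,f=fit(ct,L,T([(488,138),(480,245),(460,351),(650,157),(638,263),(624,370)]),[500,200,0]); print("ribs top",p.round(3),e,f.round(1).tolist())
L=[[x,-39,46] for x in(50,0,-50)]
p,e,f=fit(cd,L,S([(159,50),(258,58.5),(359,66)]),[500,200,0]); print("ribs side",p.round(3),e)
# rack corners z=71
L=[[sx*82.5,sy*53,71] for sx,sy in((1,1),(-1,1),(1,-1),(-1,-1))]
p,e,f=fit(ct,L,T([(80,277),(90,642),(285,262),(297,630)]),[450,300,0]); print("rack top",p.round(3),e,f.round(1).tolist())
L=[[sx*82.5,-53,71] for sx in(1,-1)]
p,e,f=fit(cd,L,S([(258,355),(635,327)]),[450,300,0]);print("rack side",p.round(3),e)
# boards top edge z=111, ends
for a,b in(((50,341),(235,328)),((52,458),(240,446)),((56,576),(247,561))):
    A,B=[ray(ct,T(q),111) for q in(a,b)]; print("board",A.round(0),B.round(0),((A+B)/2).round(1),np.hypot(*(A-B)[:2]).round(0))
for a,b in(((332,323),(346,520)),((453,315),(475,510)),((573,304),(603,495))):
    A,B=[ray(cd,S(q),111) for q in(a,b)]; print("board side",A.round(0),B.round(0),((A+B)/2).round(1),np.hypot(*(A-B)[:2]).round(0))
r=[(182,180),(410,160),(203,410),(433,390)]
Q=[ray(ct,np.array(q)/7+[210,165],5) for q in r]; print("rings",np.round(Q,1).tolist())
m=[(189,273),(420,251),(210,505),(442,483)]
M=[ray(ct,np.array(q)/7+[210,165],5) for q in m]; d=np.array(M)-np.array(Q);print(np.degrees(np.arctan2(d[:,1],d[:,0])),np.hypot(d[:,0],d[:,1]))
print("btn",ray(ct,(412.1,216.5),122),ray(cd,(271.4,99.5),122))
print("mag foot",ray(ct,(189/1.5,237/1.5),3),"lens",ray(ct,(108,148),140),ray(cd,(196,315),140))
E
```

```text
stand corners top [ 6.04984e+02  1.98292e+02 -1.16000e-01] 1.1033628152181905 [[0.2, 0.5], [0.2, 0.2], [0.2, -1.1], [-0.6, 0.4]]
ribs top [ 6.05104e+02  2.02188e+02 -1.11000e-01] 1.3030797591399619 [[-0.2, -0.1], [-1.3, -0.1], [-0.4, 0.2], [0.8, -0.2], [0.5, -0.0], [0.6, 0.2]]
ribs side [ 6.04937e+02  2.03575e+02 -1.05000e-01] 0.11865673412026467
rack top [5.14477e+02 3.57596e+02 6.30000e-02] 3.0207533807728737 [[-2.9, -0.5], [-3.0, 0.8], [2.9, -0.5], [3.0, 0.1]]
rack side [5.13398e+02 3.72147e+02 6.50000e-02] 0.569983914813065
board [561. 403. 111.] [567. 324. 111.] [563.8 363.5 111. ] 78.0
board [511. 400. 111.] [516. 321. 111.] [513.7 360.2 111. ] 79.0
board [461. 396. 111.] [467. 316. 111.] [464.4 356.1 111. ] 80.0
board side [566. 328. 111.] [562. 406. 111.] [563.9 366.8 111. ] 78.0
board side [516. 325. 111.] [512. 402. 111.] [514.3 363.8 111. ] 77.0
board side [467. 321. 111.] [463. 397. 111.] [464.6 359.2 111. ] 77.0
rings [[599.3, 15.5, 5.0], [607.6, -78.5, 5.0], [505.0, 6.7, 5.0], [512.9, -87.4, 5.0]]
[-175.54849636 -174.0298577  -175.6460577  -174.77271145] [38.43874494 37.84047318 38.65424258 38.02743989]
btn [ 521.6733895  -442.75520765  122.        ] [ 522.27394646 -433.98919808  122.        ]
mag foot [694.43383784 333.25138688   3.        ] lens [695.18917097 333.5917617  140.        ] [696.34965548 329.41352426 140.        ]
```

```bash
cat > plan.py <<'E'
import sys,numpy as np
from cell import manip
from scipy.spatial.transform import Rotation as R
a=[float(v) for v in sys.argv[1:]]
s=manip.read_state(); p=s["eef_pos"]; r=s["eef_rot"]; M=R.from_euler("xyz",r).as_matrix()
print("t",round(s["clock"],2),"tcp",p.round(1),"psi",round(r[2],3),"q6",round(s["joints"][5],2),"F",s["wrist_force"].round(1),"gap",round(s["finger_gap"],1))
for k in range(0,len(a),4):
    x,y,z,psi=a[k:k+4]; d=M.T@(np.array([x,y,z])-p)/10; roll=-(psi-r[2]); roll=(roll+np.pi)%(2*np.pi)-np.pi
    print("row",d.round(2).tolist(),"roll",round(roll,3),"n",round(max(np.linalg.norm(d)/5,abs(roll)/.15),1), "q6->",round(np.arctan2(y,x)+np.pi/2-psi,2))
E
python3 plan.py 522 -438 200 1.75 522 -438 126 1.75
```

```text
t 1.4 tcp [230.2 499.5 190.9] psi 2.71 q6 -0.07 F [ 0.6 -0.1 -1.1] gap 94.4
row [-65.74, -72.93, -0.9] roll 0.96 n 19.6 q6-> -0.88
row [-65.74, -72.93, 6.5] roll 0.96 n 19.7 q6-> -0.88
```

```bash

python3 -m pendant '[[[-16.4,-18.2,-0.3,0],[-16.4,-18.2,-0.3,0],[-16.4,-18.2,-0.3,0],[-16.4,-18.2,-0.3,0],[-16.4,-18.2,-0.3,0]]]' -1 20
python3 -m pendant '[[[-16.4,-18.2,-0.3,0],[-16.4,-18.2,-0.3,0],[-16.4,-18.2,-0.3,0],[-16.4,-18.2,-0.3,0],[-16.4,-18.2,-0.3,0]]]'
python3 -m pendant '[[[-16.4,-18.2,-0.3,0],[-16.4,-18.2,-0.3,0],[-16.4,-18.2,-0.3,0],[-16.4,-18.2,-0.3,0],[-16.4,-18.2,-0.3,0]]]'
python3 plan.py 522 -438 200 1.75
```

```text
clock: 1.9
eef_pos: [303.1, 263.6, 194.1]
eef_rot: [3.141, 0.0, 2.71]
wrist_force: [1.0, 0.1, 1.0]
finger_gap: 57.8
clock: 2.4
eef_pos: [375.9, 29.4, 197.4]
eef_rot: [3.141, 0.001, 2.709]
wrist_force: [0.6, 0.3, 0.5]
finger_gap: 17.5
clock: 2.9
eef_pos: [448.7, -204.8, 200.0]
eef_rot: [-3.142, 0.0, 2.709]
wrist_force: [0.1, 0.2, -0.4]
finger_gap: 0.6
t 2.9 tcp [ 448.7 -204.8  200. ] psi 2.709 q6 -1.64 F [ 0.1  0.2 -0.4] gap 0.6
row [-16.43, -18.1, 0.01] roll 0.959 n 6.4 q6-> -0.88
```

```bash

python3 -m pendant '[[[-16.4,-18.1,0,0.7],[-16.4,-18.1,0,0.7],[-16.4,-18.1,0,0.7],[-16.4,-18.1,0,0.7],[-16.4,-18.1,0,0.7]]]'
python3 plan.py 522 -438 200 1.75 522 -438 135 1.75
python3 - <<'E'
from h import *
snap("side","b1.png");snap("top","b1t.png")
E
```

```text
clock: 3.4
eef_pos: [521.8, -437.6, 199.6]
eef_rot: [-3.142, -0.0, 2.003]
wrist_force: [0.5, 0.2, 1.4]
finger_gap: 0.3
t 3.4 tcp [ 521.8 -437.6  199.6] psi 2.003 q6 -1.18 F [0.5 0.2 1.4] gap 0.3
row [-0.05, -0.0, -0.04] roll 0.253 n 1.7 q6-> -0.88
row [-0.05, -0.0, 6.46] roll 0.253 n 1.7 q6-> -0.88
```

View pics/b1.png

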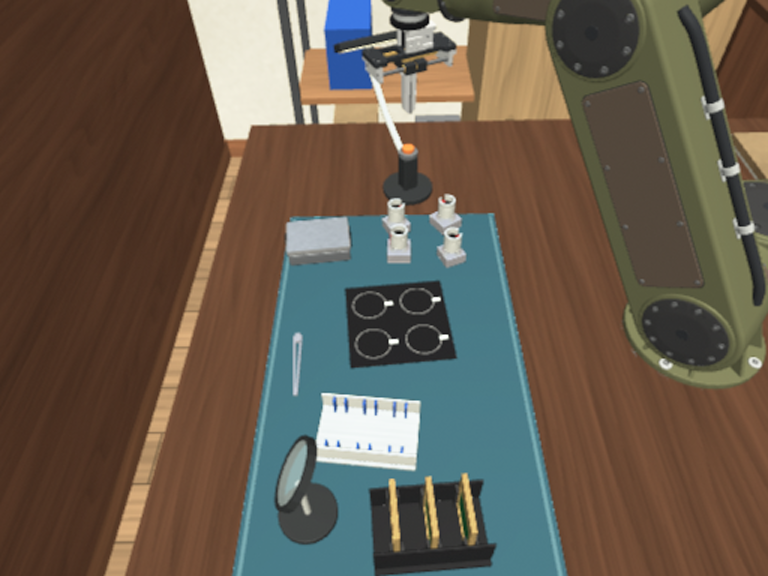

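View pics/b1t.png

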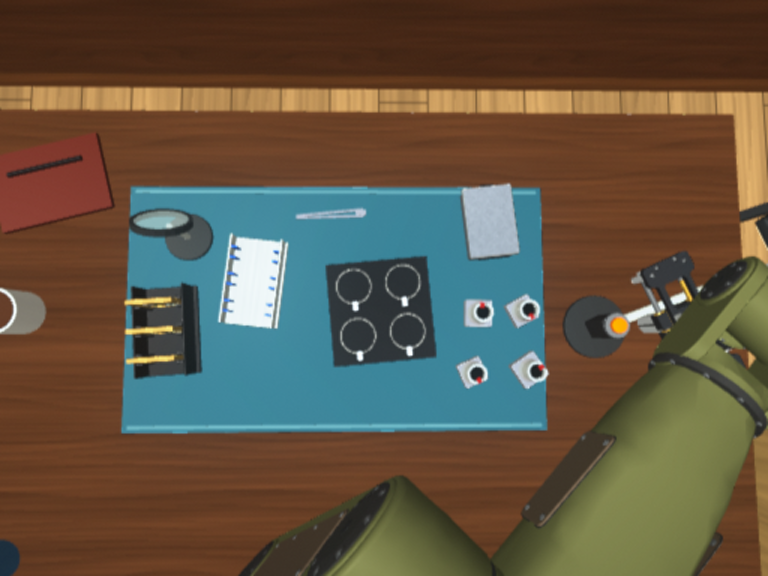

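The closed fingertip shows at (409,108) in the side view, above the button at (408,150). I'll check that against the projection of the commanded tip.

```bash
python3 - <<'E'
from h import *
for n in("side","top"):
    c=cams.camera(n); print(n,(proj(c,(521.8,-437.6,191.6))*1.5).round(1),(proj(c,(522,-438,122))*1.5).round(1),(proj(c,(522,-438,360))*1.5).round(1))
E
```

```text
side [407.7 120.9] [407.2 148.2] [408.7  43.5]
top [633.9 323.7] [615.4 324.6] [694.4 320.4]
```

```bash
python3 - <<'E'
from h import *
for n,(x0,x1,y0,y1) in(("side",(220,320,0,130)),("top",(370,510,150,260))):
    c=cams.camera(n); im=cv2.cvtColor(c["frame"],cv2.COLOR_RGB2BGR)[y0:y1,x0:x1]; s=5
    im=cv2.resize(im,None,fx=s,fy=s,interpolation=cv2.INTER_CUBIC)
    st=manip.read_state()["eef_pos"]
    for dz in(-8,11,89):
        u=(proj(c,st+[0,0,dz])-[x0,y0]+.5)*s; cv2.drawMarker(im,tuple(int(v) for v in u),(255,0,255),0,12,1)
    cv2.imwrite("pics/z_%s.png"%n,im)
E
```

```text
(no output)
```

View pics/z_side.png

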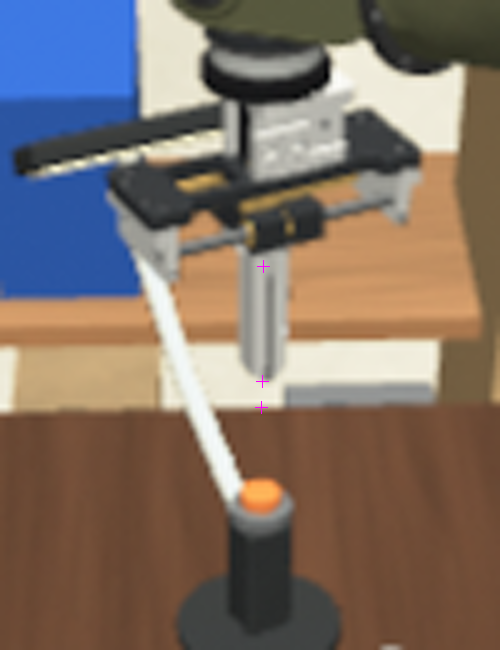

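View pics/z_top.png

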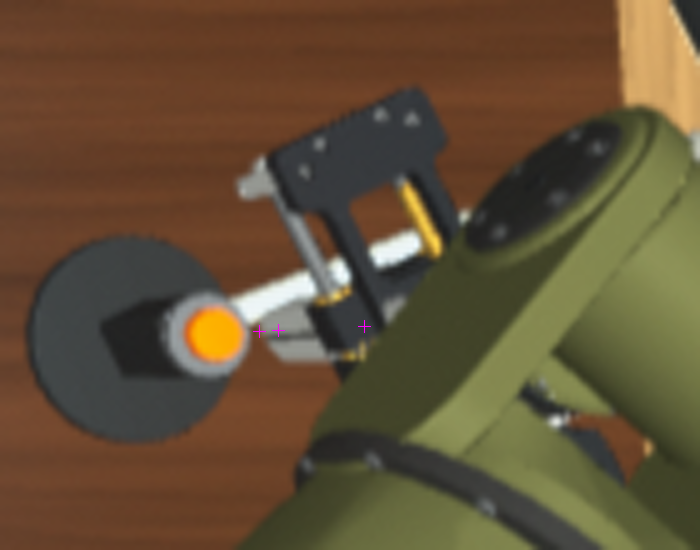

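```bash
cat >> h.py <<'E'
def tri(ct,ut,cd,ud):
    f=lambda P:np.r_[proj(ct,P)-ut,proj(cd,P)-ud]
    from scipy.optimize import least_squares
    r=least_squares(f,[520,0,50]); return r.x.round(1),r.fun.round(1)
E
python3 - <<'E'
from h import *
ct,cd=cams.camera("top"),cams.camera("side")
print("tip",tri(ct,(424,218.5),cd,(272.4,75.6)))
print("btn",tri(ct,(413,216.7),cd,(272.2,99)))
print(manip.read_state()["eef_pos"])
E
```

```text
tip (array([ 516.8, -430.6,  213.3]), array([ 0.1, -0.8,  1.1,  0.1]))
btn (array([ 520.5, -448.4,  114.3]), array([-0. ,  0.3, -0.4, -0. ]))
[ 521.88437126 -434.3265723   200.89457999]
```

```bash
python3 - <<'E'
from h import *
for i in range(6):
    s=manip.read_state(); print(s["clock"],s["eef_pos"].round(2),s["joints"].round(4),s["wrist_force"].round(1)); cams.camera("top")
E
```

```text
3.8 [ 521.88 -434.33  200.89] [-0.748   0.5924  1.0823  0.      1.4659 -1.1886] [0.1 1.2 0.1]
3.85 [ 521.88 -434.42  200.93] [-0.7481  0.5925  1.0821  0.      1.4659 -1.1885] [ 0.  -0.3  0.3]
3.9 [ 521.89 -434.54  200.87] [-0.7482  0.5927  1.0819 -0.      1.4659 -1.1885] [ 0.6 -0.5  0.1]
3.95 [ 521.87 -434.67  200.74] [-0.7484  0.5931  1.0816  0.      1.466  -1.1884] [0.3 0.  0.4]
4.0 [ 521.82 -434.82  200.55] [-0.7486  0.5935  1.0814  0.      1.466  -1.1884] [ 0.3 -0.8 -0.1]
4.05 [ 521.8  -434.94  200.4 ] [-0.7488  0.5938  1.0813  0.      1.466  -1.1883] [-0.3  0.6 -0.1]
```

```bash
python3 plan.py 521.5 -439 150 2.0
python3 -m pendant '[[[0,0.4,1.5,0.1],[0,0.4,3,0.2],[0,0.4,4.5,0.25],[0,0.4,5,0.25],[0,0.4,5,0.25]]]'
python3 -m pendant '[[[0,0,0,0],[0,0,0,0],[0,0,0,0]]]'
python3 - <<'E'
from h import *
for n,(x0,x1,y0,y1) in(("side",(220,320,0,130)),("top",(370,510,150,260))):
    c=cams.camera(n); im=cv2.cvtColor(c["frame"],cv2.COLOR_RGB2BGR)[y0:y1,x0:x1]; s=5
    im=cv2.resize(im,None,fx=s,fy=s,interpolation=cv2.INTER_CUBIC)
    st=manip.read_state()["eef_pos"]; print(st)
    for dz in(-8,11,89):
        u=(proj(c,st+[0,0,dz])-[x0,y0]+.5)*s; cv2.drawMarker(im,tuple(int(v) for v in u),(255,0,255),0,12,1)
    cv2.imwrite("pics/z2_%s.png"%n,im)
E
```

```text
t 4.1 tcp [ 521.7 -435.1  200.3] psi 2.01 q6 -1.19 F [-0.  -0.6  0.2] gap 0.5
row [-0.34, -0.19, 5.03] roll 0.01 n 1.0 q6-> -1.13
clock: 4.6
eef_pos: [525.2, -433.4, 149.5]
eef_rot: [-3.141, -0.001, 1.762]
wrist_force: [-0.2, 0.6, 0.4]
finger_gap: 0.5
clock: 4.9
eef_pos: [525.5, -433.8, 150.6]
eef_rot: [3.141, 0.001, 1.76]
wrist_force: [-0.5, -0.1, -0.1]
finger_gap: 0.4
[ 525.46425786 -433.717904    150.49708094]
[ 525.40295975 -433.69791438  150.37504145]
```

View pics/z2_side.png

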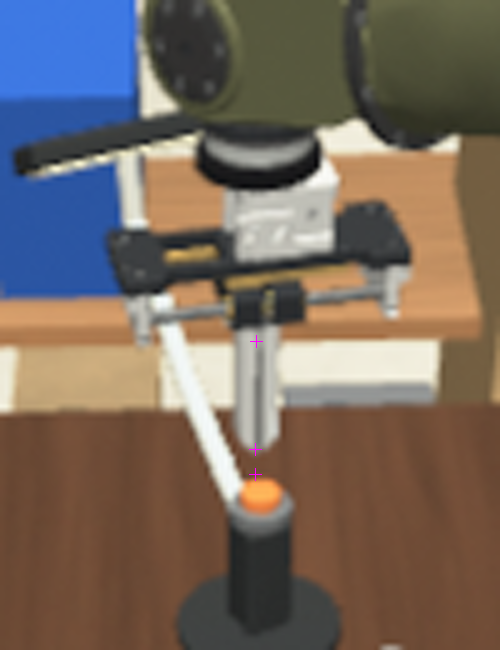

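View pics/z2_top.png

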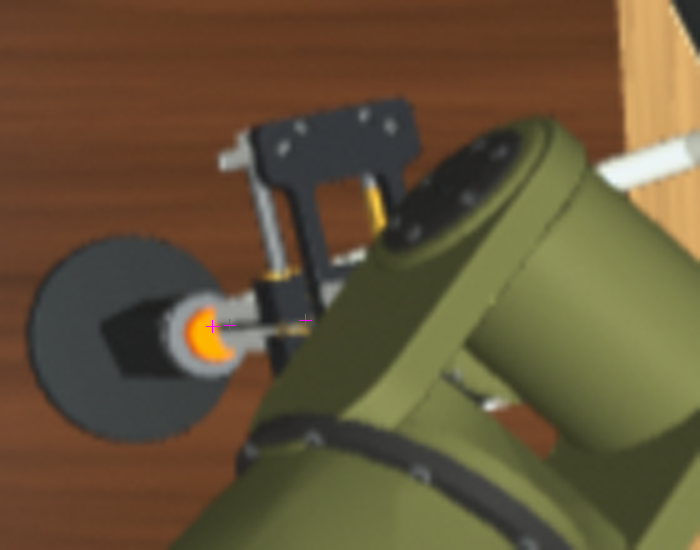

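```bash
python3 plan.py 522 -440 136 1.76
python3 -m pendant '[[[-0.6,-0.4,0.5,0],[-0.6,-0.4,1,0],[-0.6,-0.4,1.5,0],[-0.6,-0.4,1.5,0],[-0.6,-0.4,1.5,0]]]'
python3 -m pendant '[[[0,0,0.2,0],[0,0,0.4,0],[0,0,0.6,0],[0,0,0.6,0]]]'
python3 -m pendant '[[[0,0,0.2,0],[0,0,0.4,0],[0,0,0.4,0],[0,0,0.4,0]]]'
```

```text
t 5.0 tcp [ 525.4 -433.7  150.4] psi 1.76 q6 -0.93 F [-0.3 -0.2 -0.3] gap 0.4
row [-0.55, -0.45, 1.44] roll 0.0 n 0.3 q6-> -0.89
clock: 5.5
eef_pos: [522.5, -440.2, 134.8]
eef_rot: [-3.141, -0.0, 1.76]
wrist_force: [-0.2, -0.1, 0.9]
finger_gap: 0.5
clock: 5.9
eef_pos: [522.4, -440.1, 128.6]
eef_rot: [-3.141, -0.0, 1.76]
wrist_force: [-0.4, -0.1, 0.3]
finger_gap: 0.6
clock: 6.3
eef_pos: [522.5, -440.2, 124.9]
eef_rot: [-3.142, -0.0, 1.76]
wrist_force: [-0.4, -0.2, -0.1]
finger_gap: 0.8
```

```bash

for i in 1; do :; done
python3 -m pendant '[[[0,0,0.2,0],[0,0,0.4,0],[0,0,0.4,0]]]' | grep -E "pos|force"
python3 -m pendant '[[[0,0,0.2,0],[0,0,0.4,0],[0,0,0.4,0]]]'| grep -E "pos|force"
python3 -m pendant '[[[0,0,0.2,0],[0,0,0.4,0],[0,0,0.4,0]]]'| grep -E "pos|force"
```

```text
eef_pos: [522.4, -440.1, 120.5]
wrist_force: [0.3, 0.1, -0.1]
eef_pos: [522.4, -440.1, 116.5]
wrist_force: [-0.3, -0.4, 0.6]
eef_pos: [522.4, -440.1, 112.5]
wrist_force: [0.6, 0.3, -0.3]
```

```bash
cat > zoom.py <<'E'
from h import *
import sys
tag=sys.argv[1]; 
for n,(x0,x1,y0,y1) in(("side",(220,320,30,130)),("top",(370,510,150,260))):
    c=cams.camera(n); im=cv2.cvtColor(c["frame"],cv2.COLOR_RGB2BGR)[y0:y1,x0:x1]; s=5
    im=cv2.resize(im,None,fx=s,fy=s,interpolation=cv2.INTER_CUBIC)
    st=manip.read_state()["eef_pos"]; print(st)
    for dz in(-8,11,89):
        u=(proj(c,st+[0,0,dz])-[x0,y0]+.5)*s; cv2.drawMarker(im,tuple(int(v) for v in u),(255,0,255),0,12,1)
    cv2.imwrite("pics/%s_%s.png"%(tag,n),im)
E
python3 zoom.py z3
```

```text
[ 522.46518    -440.18976377  112.75464973]
[ 522.52807725 -440.21177325  112.90877805]
```

View pics/z3_side.png

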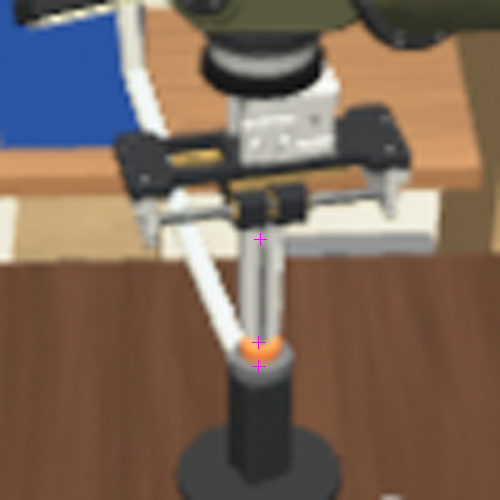

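View pics/z3_top.png

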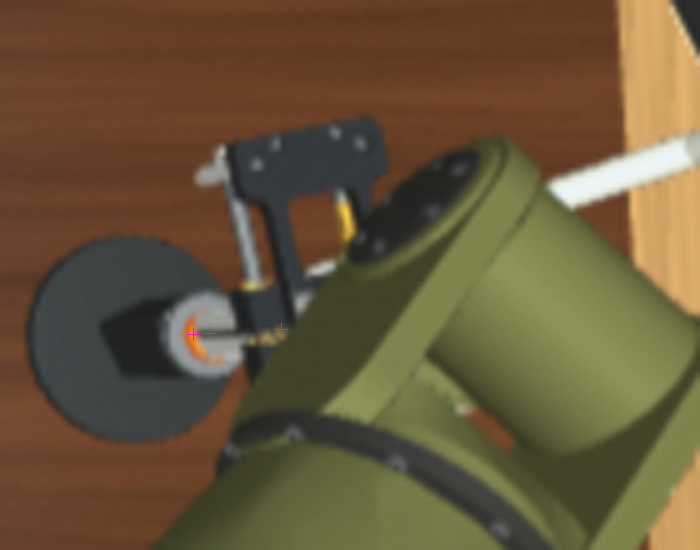

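The fingertip is just touching the button top (side view 260,338), although the TCP reads z=112.7. The physical tips therefore sit about 20 mm behind where I was told, so I'll keep lowering on force feedback.

```bash

python3 -m pendant '[[[0,0,0.1,0],[0,0,0.2,0],[0,0,0.2,0]]]' | grep -E "pos|force"
python3 -m pendant '[[[0,0,0.1,0],[0,0,0.2,0],[0,0,0.2,0]]]'| grep -E "pos|force"
python3 -m pendant '[[[0,0,0.1,0],[0,0,0.2,0],[0,0,0.2,0]]]'| grep -E "pos|force"
```

```text
eef_pos: [522.5, -440.2, 110.8]
wrist_force: [-0.1, -0.1, 0.1]
eef_pos: [522.5, -440.2, 108.7]
wrist_force: [0.0, -0.1, 1.1]
eef_pos: [522.6, -440.3, 107.0]
wrist_force: [0.3, 0.5, 1.6]
```

```bash

python3 -m pendant '[[[0,0,0.1,0],[0,0,0.2,0],[0,0,0.2,0]]]' | grep -E "pos|force"
python3 -m pendant '[[[0,0,0.1,0],[0,0,0.2,0],[0,0,0.2,0]]]'| grep -E "pos|force"

```

```text
eef_pos: [522.6, -440.3, 105.0]
wrist_force: [-0.8, 0.3, 2.6]
eef_pos: [522.6, -440.3, 102.9]
wrist_force: [0.3, -0.8, 4.0]
```

```bash

python3 -m pendant '[[[0,0,0.1,0],[0,0,0.1,0],[0,0,0.1,0]]]'| grep -E "pos|force"
python3 -m pendant '[[[0,0,0.1,0],[0,0,0.1,0],[0,0,0.1,0]]]'| grep -E "pos|force"
python3 zoom.py z4
```

```text
eef_pos: [522.6, -440.3, 102.0]
wrist_force: [-0.7, 0.6, 4.1]
eef_pos: [522.6, -440.3, 101.7]
wrist_force: [-1.4, 1.6, 9.0]
[ 522.62453677 -440.34041838  101.7197275 ]
[ 522.62994299 -440.30594022  101.71055887]
```

View pics/z4_side.png

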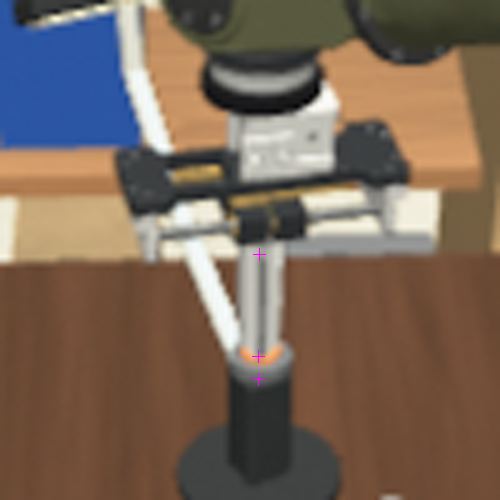

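The button is bottomed: the force jumped to 9 N and the TCP stopped at 101.7, so the lamp press is done and held. This puts the fingertip about 14 mm *behind* the reported TCP, so I'll correct all heights by +22 mm. Next I'll retract and fit the nozzle poses.

```bash

python3 -m pendant '[[[0,0,-2,0],[0,0,-5,0],[0,0,-8,0],[0,0,-9,0],[0,0,-9,0]]]' 0.3 20
cat > noz.py <<'E'
from fit import *
from scipy.optimize import minimize
SS=4
def sil(c,p,a,shape,org,zb=3.):
    x,y,t=p; h=a/2; m=np.zeros((shape[0]*SS,shape[1]*SS),np.uint8)
    sq=[[sx*h,sy*h,z] for sx,sy in((1,1),(1,-1),(-1,-1),(-1,1)) for z in(zb,zb+24)]
    th=np.linspace(0,2*np.pi,32,endpoint=False)
    cy=[[18*np.cos(q),18*np.sin(q),z] for q in th for z in(zb+24,zb+72)]
    for L in(sq,cy):
        u=np.array([proj(c,q) for q in xf(p,L)])-org
        hull=cv2.convexHull(((u+.5)*SS*16).astype(np.int32)); cv2.fillConvexPoly(m,hull,255,shift=4)
    return cv2.resize(m,(shape[1],shape[0]),interpolation=cv2.INTER_AREA)/255.
def soft(frame):
    f=frame.astype(float)
    return f
def nozmask(frame):
    # teal mat vs others
    hsv=cv2.cvtColor(frame,cv2.COLOR_RGB2HSV); 
    teal=(hsv[...,0]>85)&(hsv[...,0]<108)&(hsv[...,1]>90)
    dark=(hsv[...,2]<75)
    light=(hsv[...,1]<85)&(hsv[...,2]>120)
    red=((hsv[...,0]<8)|(hsv[...,0]>172))&(hsv[...,1]>120)&(hsv[...,2]>100)
    return teal,dark,light,red
def fitnoz(c,guess,zb=3.):
    u0=proj(c,[guess[0],guess[1],zb+36]).astype(int); org=u0-26; n=52
    fr=c["frame"][org[1]:org[1]+n,org[0]:org[0]+n]
    teal,dark,light,red=nozmask(fr)
    lab=cv2.morphologyEx((light|red).astype(np.uint8),cv2.MORPH_CLOSE,np.ones((2,2)))
    k,l,st,ce=cv2.connectedComponentsWithStats(lab)
    i=1+np.argmin([np.hypot(*(ce[j]-26))-0.05*min(st[j,4],300) for j in range(1,k)])
    m=(l==i).astype(np.uint8); cnt,_=cv2.findContours(m,cv2.RETR_EXTERNAL,cv2.CHAIN_APPROX_NONE)
    m=np.zeros_like(m); cv2.drawContours(m,cnt,-1,1,-1)
    rr,rc=np.nonzero(red&(m>0)); 
    best=None
    for a in(46,48,50,52):
      for t0 in np.arange(0,np.pi/2,np.pi/8):
        g=lambda p:np.abs(sil(c,[p[0],p[1],p[2]/60],a,(n,n),org,zb)-m).sum()
        r=minimize(g,[guess[0],guess[1],t0*60],method="Nelder-Mead",options=dict(initial_simplex=np.array([[guess[0],guess[1],t0*60],[guess[0]+8,guess[1],t0*60],[guess[0],guess[1]+8,t0*60],[guess[0],guess[1],t0*60+15]]),xatol=.1,fatol=.1))
        if best is None or r.fun<best[0]: best=(r.fun,a,r.x)
    f,a,p=best; x,y,t=p[0],p[1],p[2]/60
    q=None
    if len(rr):
        R=ray(c,(rc.mean()+org[0],rr.mean()+org[1]),zb+68); q=np.arctan2(R[1]-y,R[0]-x)
        k=round((q-t)/(np.pi/2)); t=t+k*np.pi/2; t=(t+np.pi)%(2*np.pi)-np.pi
    return dict(xy=(round(x,1),round(y,1)),yaw=round(t,3),redyaw=None if q is None else round(q,3),red=len(rr),size=a,err=round(f,1),area=int(m.sum()))
E
cat > nz.py <<'E'
from noz import *
import sys
g=[float(v) for v in sys.argv[1:]]
c=cams.camera("top")
for i in range(0,len(g),2): print(fitnoz(c,g[i:i+2]))
E
python3 nz.py 555 -215 550 -295 440 -210 450 -310
python3 plan.py
```

```text
clock: 10.0
eef_pos: [522.8, -440.5, 191.6]
eef_rot: [3.141, 0.001, 1.76]
wrist_force: [0.2, 0.1, -0.5]
finger_gap: 36.9
{'xy': (np.float64(544.6), np.float64(-221.4)), 'yaw': np.float64(-0.006), 'redyaw': np.float64(0.289), 'red': 10, 'size': 50, 'err': np.float64(5.6), 'area': 347}
{'xy': (np.float64(549.2), np.float64(-305.8)), 'yaw': np.float64(-2.652), 'redyaw': np.float64(-2.989), 'red': 8, 'size': 48, 'err': np.float64(18.9), 'area': 351}
{'xy': (np.float64(434.4), np.float64(-208.8)), 'yaw': np.float64(-2.712), 'redyaw': np.float64(-3.034), 'red': 9, 'size': 46, 'err': np.float64(19.4), 'area': 307}
{'xy': (np.float64(438.3), np.float64(-316.3)), 'yaw': np.float64(-0.988), 'redyaw': np.float64(-0.49), 'red': 9, 'size': 50, 'err': np.float64(23.3), 'area': 408}
t 10.05 tcp [ 522.4 -440.1  189.9] psi 1.76 q6 -0.94 F [ 0.1  0.2 -0.5] gap 41.1
```

```bash
cat > ov.py <<'E'
from noz import *
def overlay(cam,items,box,s,fn,c=None):
    c=c or cams.camera(cam); x0,x1,y0,y1=box
    im=cv2.resize(cv2.cvtColor(c["frame"],cv2.COLOR_RGB2BGR)[y0:y1,x0:x1],None,fx=s,fy=s,interpolation=cv2.INTER_CUBIC)
    th=np.linspace(0,2*np.pi,32)
    for x,y,t,a,zb in items:
        h=a/2
        for L in([[sx*h,sy*h,zb] for sx,sy in((1,1),(1,-1),(-1,-1),(-1,1),(1,1))],[[sx*h,sy*h,zb+24] for sx,sy in((1,1),(1,-1),(-1,-1),(-1,1),(1,1))],[[18*np.cos(q),18*np.sin(q),zb+72] for q in th],[[0,0,zb+72],[18,0,zb+72]]):
            u=(np.array([proj(c,q) for q in xf((x,y,t),L)])-[x0,y0]+.5)*s
            cv2.polylines(im,[u.astype(np.int32)],False,(255,0,255),1)
    cv2.imwrite("pics/"+fn,im)
E
python3 - <<'E'
from ov import *
it=[(544.6,-221.4,-.006,50,3),(549.2,-305.8,-2.652,48,3),(434.4,-208.8,-2.712,46,3),(438.3,-316.3,-.988,50,3)]
overlay("top",it,(295,375,185,265),7,"o1.png"); overlay("side",it,(240,320,115,185),8,"o1s.png")
E
```

```text
(no output)
```

View pics/o1.png

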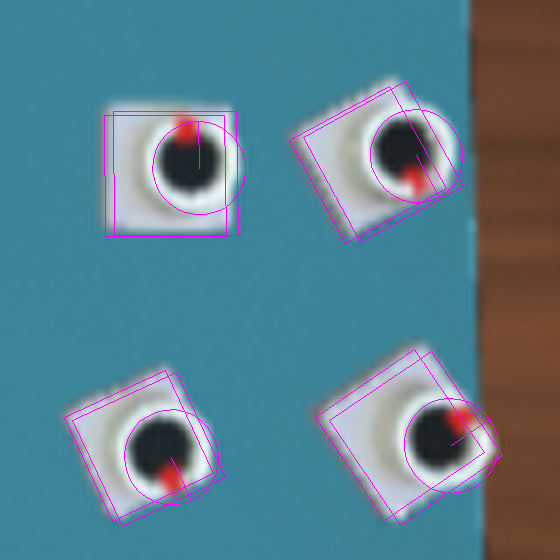

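View pics/o1s.png

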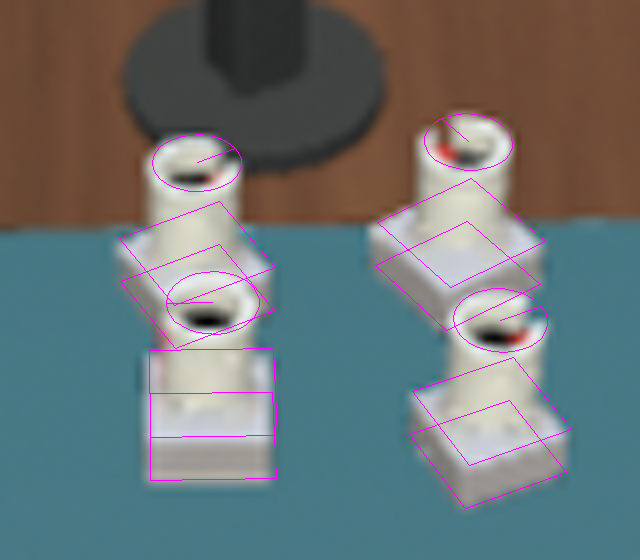

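The overlay puts the four nozzles within about 3 mm in both views: A (546,-220), B (550,-305), C (436,-208), D (440,-315). Next I'll go to A.

```bash
python3 plan.py 546 -220 120 2.325
python3 -m pendant '[[[0,0,0,-0.56],[0,0,0,-0.56],[0,0,0,-0.56],[0,0,0,-0.56],[0,0,0,-0.56]]]' 0.35
python3 plan.py 546 -220 120 2.325
```

```text
t 10.15 tcp [ 522.1 -439.8  188.7] psi 1.76 q6 -0.94 F [ 0.9  0.  -0.2] gap 49.4
row [21.13, 6.49, 6.91] roll -0.565 n 4.6 q6-> -1.14
clock: 10.65
eef_pos: [522.2, -440.0, 189.2]
eef_rot: [-3.141, -0.002, 2.322]
wrist_force: [-0.2, 0.0, -0.3]
finger_gap: 63.4
t 10.65 tcp [ 522.2 -440.   189.2] psi 2.322 q6 -1.5 F [-0.2  0.  -0.3] gap 63.4
row [14.44, 16.74, 6.95] roll -0.003 n 4.6 q6-> -1.14
```

```bash

python3 -m pendant '[[[14.4,16.7,6.9,0],[14.4,16.7,6.9,0],[14.4,16.7,6.9,0],[14.4,16.7,6.9,0],[14.4,16.7,6.9,0]]]'
python3 -m pendant '[[[0,0,0,0],[0,0,0,0],[0,0,0,0]]]' | grep pos
python3 plan.py 546 -220 50 2.325
cat > zn.py <<'E'
from h import *
import sys
tag=sys.argv[1]; b=[int(v) for v in sys.argv[2:]]
for n,(x0,x1,y0,y1) in(("side",b[:4]),("top",b[4:8])):
    c=cams.camera(n); im=cv2.cvtColor(c["frame"],cv2.COLOR_RGB2BGR)[y0:y1,x0:x1]; s=5
    im=cv2.resize(im,None,fx=s,fy=s,interpolation=cv2.INTER_CUBIC)
    st=manip.read_state()["eef_pos"]
    for dz in(14,33):
        u=(proj(c,st+[0,0,dz])-[x0,y0]+.5)*s; cv2.drawMarker(im,tuple(int(v) for v in u),(255,0,255),0,12,1)
    cv2.imwrite("pics/%s_%s.png"%(tag,n),im)
E
python3 zn.py a1 210 330 70 190 290 400 170 270
```

```text
clock: 11.15
eef_pos: [546.1, -217.8, 120.0]
eef_rot: [-3.141, -0.002, 2.317]
wrist_force: [0.8, -0.5, 0.0]
finger_gap: 63.4
eef_pos: [546.7, -222.1, 122.0]
t 11.45 tcp [ 546.7 -222.1  122. ] psi 2.317 q6 -1.19 F [ 0.1 -0.8 -0.9] gap 63.6
row [0.21, 0.09, 7.2] roll -0.008 n 1.4 q6-> -1.14
```

View pics/a1_side.png

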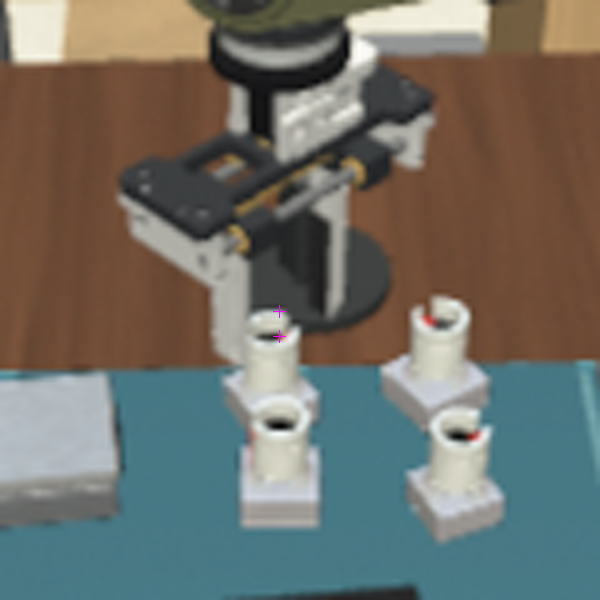

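View pics/a1_top.png

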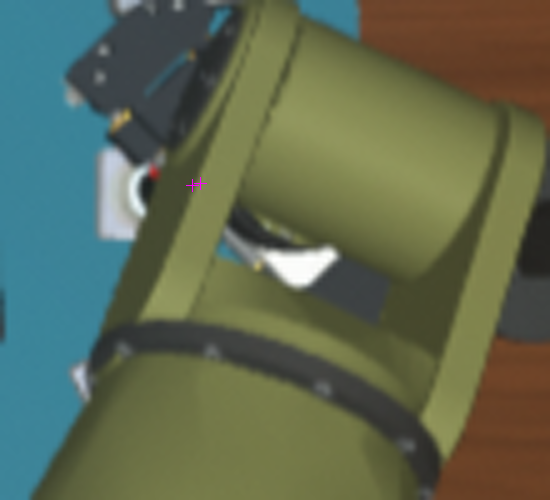

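```bash

python3 -m pendant '[[[0.2,0.1,2,0],[0.2,0.1,4,0],[0.2,0.1,6,0],[0.2,0.1,7.5,0],[0.2,0.1,7.5,0]]]'
python3 -m pendant '[[[0,0,1,0],[0,0,2,0],[0,0,2,0],[0,0,2,0]]]'
python3 zn.py a2 210 330 70 190 290 400 170 270; python3 plan.py 546 -220 26 2.325
```

```text
clock: 12.05
eef_pos: [545.1, -219.1, 45.1]
eef_rot: [-3.14, -0.003, 2.319]
wrist_force: [-0.1, -0.1, 0.5]
finger_gap: 63.4
clock: 12.45
eef_pos: [546.2, -219.0, 27.0]
eef_rot: [-3.142, 0.0, 2.32]
wrist_force: [-0.7, 0.1, 1.2]
finger_gap: 63.8
t 12.55 tcp [ 546.4 -219.    27.4] psi 2.32 q6 -1.19 F [-0.2 -0.5 -0. ] gap 63.6
row [-0.04, -0.1, 0.14] roll -0.005 n 0.0 q6-> -1.14
```

View pics/a2_side.png

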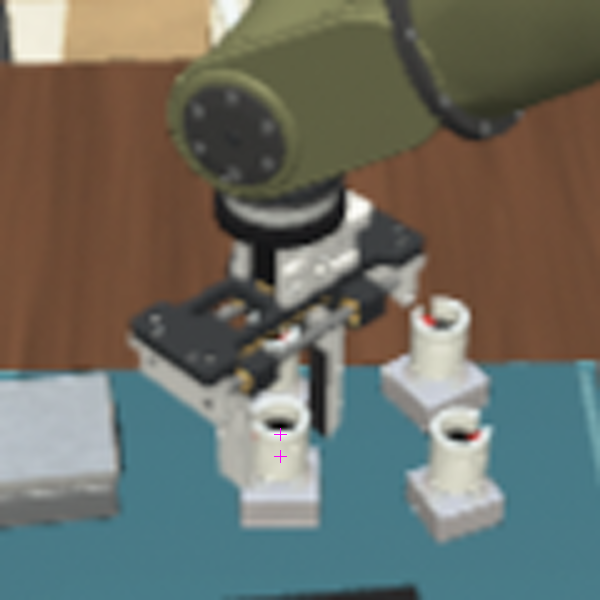

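```bash

python3 -m pendant '[[[0,0,0,0],[0,0,0,0],[0,0,0,0],[0,0,0,0],[0,0,0,0]]]' -1 20
python3 -m pendant '[[[0,0,0,0],[0,0,0,0],[0,0,-1,0],[0,0,-3,0],[0,0,-5,0]]]' 
python3 plan.py 512.9 -87.4 150 -0.73
```

```text
clock: 13.05
eef_pos: [546.2, -218.9, 27.0]
eef_rot: [3.142, 0.0, 2.32]
wrist_force: [0.1, -0.1, 1.1]
finger_gap: 35.7
clock: 13.55
eef_pos: [545.9, -218.8, 77.8]
eef_rot: [-3.141, -0.001, 2.32]
wrist_force: [0.2, -0.9, -2.1]
finger_gap: 35.5
t 13.55 tcp [ 545.9 -218.8   77.8] psi 2.32 q6 -1.19 F [ 0.2 -0.9 -2.1] gap 35.5
row [11.88, 6.53, -7.21] roll 3.05 n 20.3 q6-> 2.13
```

```bash

python3 -m pendant '[[[0,0,-2,0.15],[0,0,-4,0.3],[0,0,-4.5,0.45],[0,0,-4.5,0.6],[0,0,-4.5,0.75]]]' >/dev/null
python3 -m pendant '[[[0,0,0,0.15],[0,0,0,0.3],[0,0,0,0.45],[0,0,0,0.6],[0,0,0,0.75]]]' >/dev/null
python3 -m pendant '[[[0,0,0,0.15],[0,0,0,0.3],[0,0,0,0.45],[0,0,0,0.6],[0,0,0,0.75]]]' >/dev/null
python3 -m pendant '[[[0,0,0,0.15],[0,0,0,0.3],[0,0,0,0.45],[0,0,0,0.6],[0,0,0,0.75]]]' 
python3 plan.py 607.6 -78.5 122 -0.73
python3 - <<'E'
from h import *
c=cams.camera("side"); f=cv2.cvtColor(c["frame"],cv2.COLOR_RGB2BGR)
im=cv2.resize(f[180:250,225:310],None,fx=7,fy=7,interpolation=cv2.INTER_CUBIC)
for P in((599.3,15.5),(607.6,-78.5),(505,6.7),(512.9,-87.4)):
    th=np.linspace(0,6.3,40)
    u=(np.array([proj(c,(P[0]+34*np.cos(t),P[1]+34*np.sin(t),5)) for t in th])-[225,180]+.5)*7
    cv2.polylines(im,[u.astype(np.int32)],True,(255,0,255),1)
cv2.imwrite("pics/rings_side.png",im)
E
```

```text
clock: 15.55
eef_pos: [546.0, -218.9, 122.5]
eef_rot: [3.142, -0.0, -0.686]
wrist_force: [0.3, 0.3, -1.6]
finger_gap: 35.6
t 15.55 tcp [ 546.  -218.9  122.5] psi -0.686 q6 1.81 F [ 0.3  0.3 -1.6] gap 35.6
row [-4.14, -14.76, 0.05] roll 0.044 n 3.1 q6-> 2.17
```

View pics/rings_side.png

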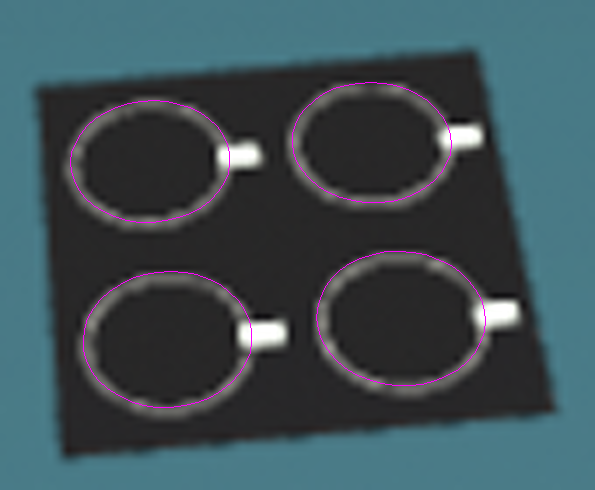

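```bash

python3 -m pendant '[[[-1.4,-5,0,0.04],[-2.8,-10,0,0.04],[-4.1,-14.8,0,0.04],[-4.1,-14.8,0,0.04],[-4.1,-14.8,0,0.04]]]' >/dev/null
python3 -m pendant '[[[0,0,1,0],[0,0,3,0],[0,0,5,0],[0,0,5,0],[0,0,5,0]]]' 
python3 plan.py 607.6 -78.5 30 -0.73
python3 zn.py a3 225 325 130 230 220 330 150 250
```

```text
clock: 16.6
eef_pos: [607.1, -79.1, 72.1]
eef_rot: [3.141, 0.0, -0.721]
wrist_force: [0.3, 0.1, -1.2]
finger_gap: 35.6
t 16.6 tcp [607.1 -79.1  72.1] psi -0.721 q6 2.1 F [ 0.3  0.1 -1.2] gap 35.6
row [0.0, -0.08, 4.21] roll 0.009 n 0.8 q6-> 2.17
```

View pics/a3_side.png

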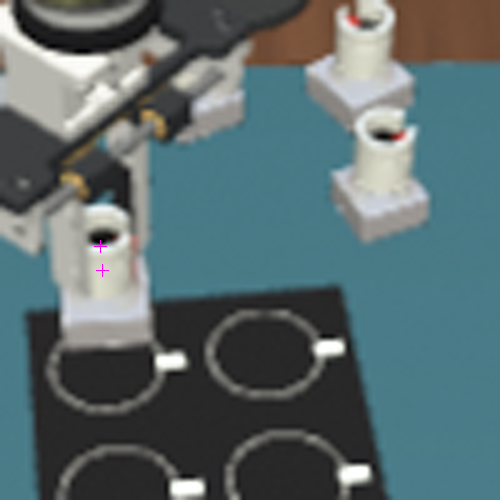

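```bash

python3 -m pendant '[[[0,0,1.5,0],[0,0,3,0],[0,0,3.8,0],[0,0,3.8,0],[0,0,3.8,0]]]' 
python3 -m pendant '[[[0,0,0.2,0],[0,0,0.4,0],[0,0,0.4,0]]]' 
```

```text
clock: 17.2
eef_pos: [607.4, -78.0, 33.8]
eef_rot: [3.141, 0.0, -0.72]
wrist_force: [0.2, -0.3, -1.3]
finger_gap: 35.7
clock: 17.5
eef_pos: [607.3, -78.1, 29.9]
eef_rot: [3.142, -0.0, -0.72]
wrist_force: [-0.5, -0.0, -1.9]
finger_gap: 35.9
```

```bash

python3 -m pendant '[[[0,0,0.1,0],[0,0,0.1,0],[0,0,0.1,0]]]'
python3 -m pendant '[[[0,0,0,0],[0,0,0,0],[0,0,0,0],[0,0,0,0]]]' 0.3
python3 -m pendant '[[[0,0,-2,0],[0,0,-5,0],[0,0,-9,0],[0,0,-10,0],[0,0,-10,0]]]' 
python3 plan.py 550.5 -304.5 125 2
python3 zn.py a4 225 325 130 230 220 330 150 250
```

```text
clock: 17.8
eef_pos: [607.4, -78.1, 29.1]
eef_rot: [-3.141, -0.0, -0.72]
wrist_force: [0.4, -0.8, -1.6]
finger_gap: 35.5
clock: 18.2
eef_pos: [607.4, -78.1, 29.0]
eef_rot: [-3.142, -0.0, -0.72]
wrist_force: [-0.2, 0.9, 0.4]
finger_gap: 60.7
clock: 18.7
eef_pos: [608.1, -78.2, 130.5]
eef_rot: [-3.14, -0.003, -0.72]
wrist_force: [-0.0, 0.0, -0.6]
finger_gap: 61.1
t 18.7 tcp [608.1 -78.2 130.5] psi -0.72 q6 2.1 F [-0.   0.  -0.6] gap 61.1
row [10.6, 20.81, 0.55] roll -2.72 n 18.1 q6-> -0.93
```

View pics/a4_side.png

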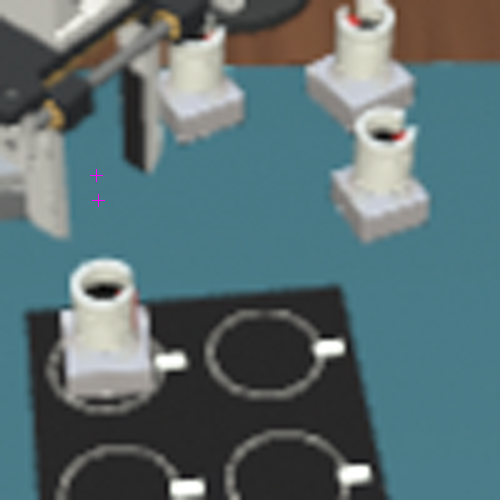

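Nozzle A stands in ring 2, stripe toward the mark (side crop, collar at 103,275). Next is nozzle B.

```bash

python3 -m pendant '[[[2.1,4.2,0,-0.15],[4.2,8.4,0,-0.3],[6.3,12.6,0,-0.3],[8.4,16.6,0,-0.3],[10.6,20.8,0.5,-0.3]]]' >/dev/null
python3 nz.py 550 -305
python3 plan.py 550.5 -304.5 26 -0.42
python3 zn.py a5 210 330 70 190 290 400 170 270
```

```text
{'xy': (np.float64(540.5), np.float64(-296.8)), 'yaw': np.float64(-1.592), 'redyaw': np.float64(-1.797), 'red': 2, 'size': 46, 'err': np.float64(157.9), 'area': 185}
t 19.35 tcp [ 546.3 -311.7  121. ] psi -0.424 q6 1.42 F [-2.1 -5.6 -0.5] gap 61.2
row [0.11, -0.84, 9.5] roll -0.004 n 1.9 q6-> 1.49
```

View pics/a5_side.png

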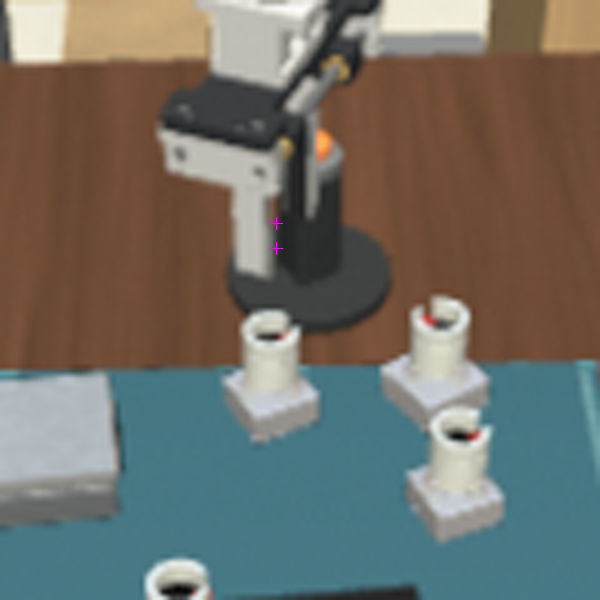

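```bash

python3 -m pendant '[[[0,0,0,0],[0,0,0,0],[0,0,0,0]]]' 
python3 plan.py 550.5 -304.5 26 -0.42
```

```text
clock: 19.75
eef_pos: [550.3, -303.2, 123.8]
eef_rot: [-3.142, 0.0, -0.419]
wrist_force: [-1.0, -0.9, -0.6]
finger_gap: 61.1
t 19.75 tcp [ 550.3 -303.2  123.8] psi -0.419 q6 1.43 F [-1.  -0.9 -0.6] gap 61.1
row [0.08, 0.12, 9.78] roll 0.001 n 2.0 q6-> 1.49
```

```bash

python3 -m pendant '[[[0,0.1,2,0],[0,0.1,4,0],[0,0.1,6,0],[0,0.1,7.6,0],[0,0.1,7.6,0]]]' |grep -E "pos|force"
python3 -m pendant '[[[0,0,1,0],[0,0,2.1,0],[0,0,2.1,0],[0,0,2.1,0]]]' | grep -E "pos|force"
python3 zn.py a6 210 330 70 190 290 400 170 270
```

```text
eef_pos: [548.7, -304.2, 45.8]
wrist_force: [-0.0, 0.8, 0.2]
eef_pos: [549.5, -305.3, 27.0]
wrist_force: [1.0, 0.3, 0.9]
```

View pics/a6_side.png

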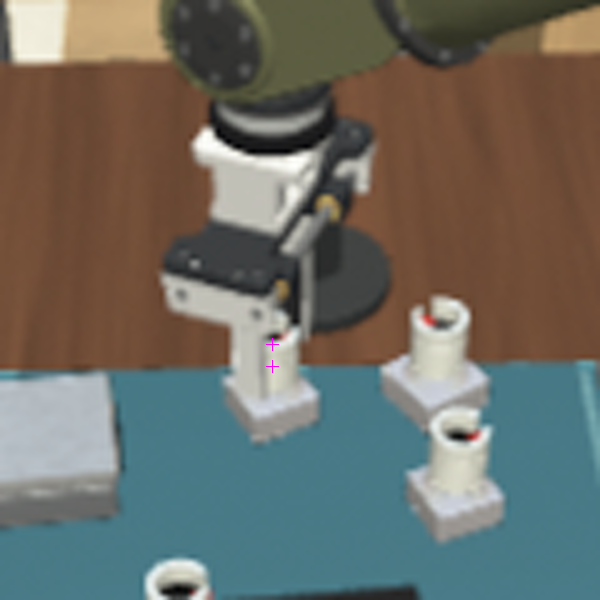

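```bash

python3 -m pendant '[[[0,0,0,0],[0,0,0,0],[0,0,0,0],[0,0,0,0],[0,0,0,0]]]' -1 20 | grep gap
python3 -m pendant '[[[0,0,0,0],[0,0,-1,0],[0,0,-4,0],[0,0,-7,0],[0,0,-9.5,0]]]' 
python3 -m pendant '[[[0,0,0,0.15],[0,0,0,0.3],[0,0,0,0.4],[0,0,0,0.4],[0,0,0,0.4]]]' | grep -E "pos|rot"
python3 plan.py 512.9 -87.4 122 -0.82
```

```text
finger_gap: 35.4
clock: 21.75
eef_pos: [549.5, -305.4, 124.2]
eef_rot: [3.141, -0.001, -0.42]
wrist_force: [0.5, 0.4, -1.7]
finger_gap: 35.9
eef_pos: [549.4, -305.3, 122.3]
eef_rot: [-3.142, -0.0, -0.817]
t 22.25 tcp [ 549.4 -305.3  122.3] psi -0.817 q6 1.82 F [-0.1 -0.1  0.1] gap 35.6
row [-18.39, -12.25, 0.02] roll 0.003 n 4.4 q6-> 2.22
```

```bash

python3 -m pendant '[[[-3.7,-2.4,0,0],[-7.4,-4.9,0,0],[-11.1,-7.3,0,0],[-14.8,-9.8,0,0],[-18.4,-12.2,0,0]]]' >/dev/null
python3 -m pendant '[[[0,0,1,0],[0,0,3,0],[0,0,5,0],[0,0,7,0],[0,0,8.5,0]]]' 
python3 -m pendant '[[[0,0,0.3,0],[0,0,0.3,0],[0,0,0.3,0]]]' 
python3 plan.py 512.9 -87.4 29 -0.82
```

```text
clock: 23.25
eef_pos: [512.9, -87.9, 35.7]
eef_rot: [3.141, 0.001, -0.818]
wrist_force: [0.3, -0.1, -0.7]
finger_gap: 35.8
clock: 23.55
eef_pos: [513.7, -87.8, 34.8]
eef_rot: [-3.141, -0.001, -0.82]
wrist_force: [-1.7, 0.5, -0.9]
finger_gap: 35.8
t 23.55 tcp [513.7 -87.8  34.8] psi -0.82 q6 2.15 F [-1.7  0.5 -0.9] gap 35.8
row [-0.08, 0.03, 0.58] roll 0.0 n 0.1 q6-> 2.22
```

```bash

python3 -m pendant '[[[0,0,0.2,0],[0,0,0.5,0],[0,0,0.5,0],[0,0,0.5,0]]]' |grep -E "pos|force"
python3 -m pendant '[[[0,0,0.1,0],[0,0,0.1,0],[0,0,0.1,0]]]' |grep -E "pos|force"
python3 -m pendant '[[[0,0,0,0],[0,0,0,0],[0,0,0,0],[0,0,0,0]]]' 0.3 |grep -E "pos|force"
python3 -m pendant '[[[0,0,-2,0],[0,0,-5,0],[0,0,-9,0],[0,0,-10,0],[0,0,-10,0]]]' 
python3 zn.py a7 225 325 130 230 220 330 150 250
```

```text
eef_pos: [513.3, -87.5, 29.1]
wrist_force: [0.9, -0.5, 0.2]
eef_pos: [513.4, -87.6, 29.0]
wrist_force: [-5.3, 1.4, 12.6]
eef_pos: [513.1, -87.5, 27.8]
wrist_force: [0.1, 0.5, 0.8]
clock: 25.15
eef_pos: [513.8, -87.6, 129.2]
eef_rot: [-3.14, -0.002, -0.82]
wrist_force: [0.0, 0.3, -0.5]
finger_gap: 61.3
```

View pics/a7_side.png

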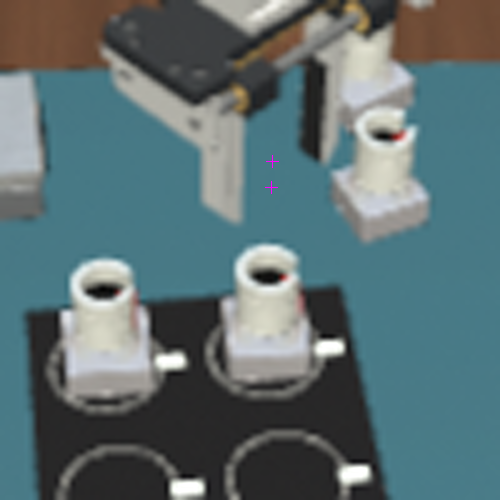

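View pics/a7_top.png

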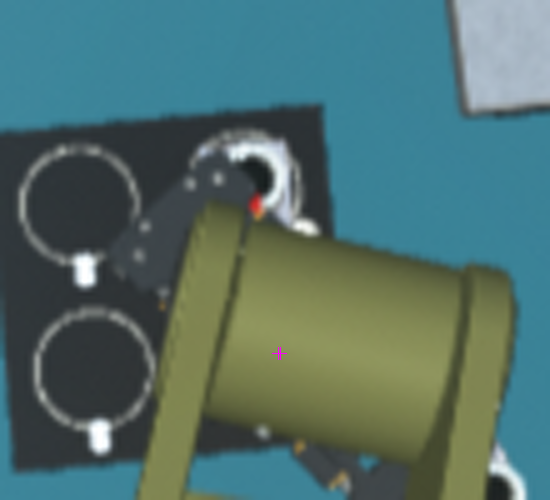

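Nozzle B stands in ring 4. Next is nozzle C.

```bash

python3 -m pendant '[[[0,0,0,-0.15],[0,0,0,-0.3],[0,0,0,-0.45],[0,0,0,-0.6],[0,0,0,-0.62]]]' |grep -E "pos|rot"
python3 plan.py 436 -207.5 124 -0.2 
```

```text
eef_pos: [512.5, -87.3, 126.2]
eef_rot: [-3.141, 0.003, -0.197]
t 25.75 tcp [512.5 -87.3 126.2] psi -0.197 q6 1.53 F [ 0.3 -0.7 -0.5] gap 61.2
row [-5.15, 13.28, 0.24] roll 0.003 n 2.8 q6-> 1.33
```

```bash

python3 -m pendant '[[[-1.7,4.4,0,0],[-3.4,8.8,0.2,0],[-5.1,13.3,0.2,0],[-5.1,13.3,0.2,0],[-5.1,13.3,0.2,0]]]' |grep -E "pos|rot"
python3 plan.py 436 -207.5 26 -0.2 
python3 zn.py a8 210 330 70 190 290 400 170 270
```

```text
eef_pos: [436.1, -208.1, 125.2]
eef_rot: [-3.141, 0.001, -0.205]
t 26.25 tcp [ 436.1 -208.1  125.2] psi -0.205 q6 1.25 F [-0.2  0.4 -0.3] gap 61.0
row [-0.01, -0.05, 9.92] roll -0.005 n 2.0 q6-> 1.33
```

View pics/a8_side.png

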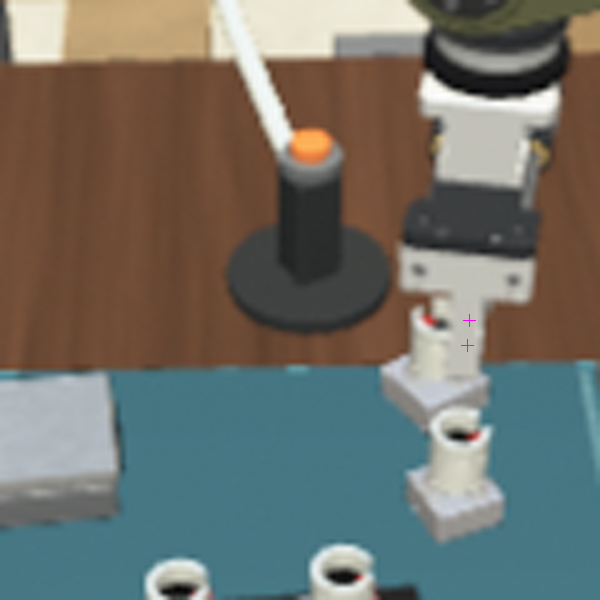

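View pics/a8_top.png

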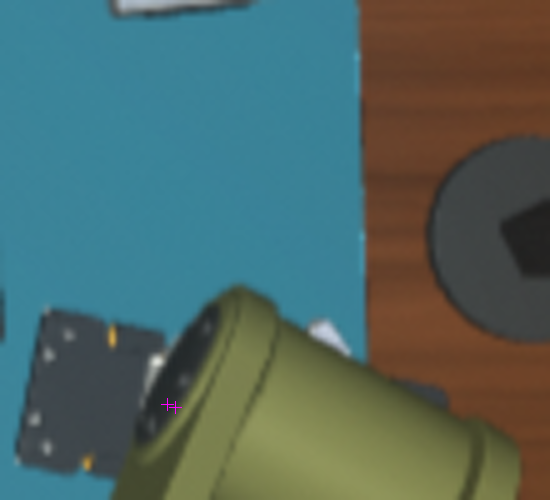

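```bash

python3 -m pendant '[[[0.1,0,2,0],[0.1,0,4,0],[0.1,0,6,0],[0.1,0,7.8,0],[0.1,0,7.8,0]]]' |grep -E "pos|force"
python3 -m pendant '[[[0,0,1,0],[0,0,2.1,0],[0,0,2.1,0],[0,0,2.1,0]]]' | grep -E "pos|force"
python3 -m pendant '[[[0,0,0,0],[0,0,0,0],[0,0,0,0],[0,0,0,0],[0,0,0,0]]]' -1 20 | grep gap
python3 -m pendant '[[[0,0,0,0],[0,0,-1,0],[0,0,-4,0],[0,0,-7,0],[0,0,-9.5,0]]]' 
python3 -m pendant '[[[0,0,0,0.15],[0,0,0,0.3],[0,0,0,0.34],[0,0,0,0.34],[0,0,0,0.34]]]' | grep -E "pos|rot"
python3 plan.py 599.3 15.5 122 -0.54
```

```text
eef_pos: [437.1, -206.1, 45.8]
wrist_force: [-0.7, 0.1, 1.1]
eef_pos: [437.8, -207.9, 27.0]
wrist_force: [-0.7, 0.0, 0.7]
finger_gap: 35.7
clock: 28.25
eef_pos: [437.7, -207.9, 124.0]
eef_rot: [3.141, -0.001, -0.2]
wrist_force: [-0.3, -0.2, -1.6]
finger_gap: 35.6
eef_pos: [437.6, -207.9, 122.2]
eef_rot: [3.142, 0.0, -0.539]
t 28.75 tcp [ 437.6 -207.9  122.2] psi -0.539 q6 1.59 F [ 0.5 -1.  -2.4] gap 36.1
row [2.42, -27.47, 0.02] roll 0.001 n 5.5 q6-> 2.14
```

```bash

python3 -m pendant '[[[0.4,-4.6,0,0],[0.8,-9.2,0,0],[1.2,-13.8,0,0],[1.6,-18.4,0,0],[2,-23,0,0]]]' >/dev/null
python3 -m pendant '[[[0.4,-4.5,0,0],[0.4,-4.5,0,0],[0.4,-4.5,2,0],[0.4,-4.5,4,0],[0.4,-4.5,6,0]]]' 
python3 -m pendant '[[[0,0,1,0],[0,0,2,0],[0,0,2.4,0],[0,0,2.4,0],[0,0,2.4,0]]]' 
python3 plan.py 599.3 15.5 29 -0.54
```

```text
clock: 29.75
eef_pos: [599.4, 15.2, 61.3]
eef_rot: [3.141, 0.0, -0.539]
wrist_force: [0.4, -0.1, -1.1]
finger_gap: 35.7
clock: 30.25
eef_pos: [600.1, 15.6, 38.6]
eef_rot: [-3.141, -0.001, -0.54]
wrist_force: [0.5, 0.3, -1.9]
finger_gap: 35.8
t 30.25 tcp [600.1  15.6  38.6] psi -0.54 q6 2.08 F [ 0.5  0.3 -1.9] gap 35.8
row [-0.07, 0.05, 0.96] roll -0.0 n 0.2 q6-> 2.14
```

```bash

python3 -m pendant '[[[0,0,0.3,0],[0,0,0.6,0],[0,0,0.9,0],[0,0,0.9,0],[0,0,0.9,0]]]' |grep -E "pos|force"
python3 -m pendant '[[[0,0,0,0],[0,0,0,0],[0,0,0,0],[0,0,0,0]]]' 0.3 |grep -E "pos|force"
python3 -m pendant '[[[0,0,-2,0],[0,0,-5,0],[0,0,-9,0],[0,0,-10,0],[0,0,-10,0]]]' |grep -E "pos|force"
python3 zn.py a9 225 325 130 230 220 330 150 250
python3 nz.py 440 -315
```

```text
eef_pos: [599.9, 15.6, 29.0]
wrist_force: [0.3, 0.4, -0.7]
eef_pos: [599.8, 15.6, 28.9]
wrist_force: [-0.3, -0.1, 0.3]
eef_pos: [600.4, 15.6, 130.5]
wrist_force: [-1.1, -0.1, -1.1]
{'xy': (np.float64(438.2), np.float64(-316.5)), 'yaw': np.float64(-0.981), 'redyaw': np.float64(-0.467), 'red': 9, 'size': 50, 'err': np.float64(22.5), 'area': 408}
```

View pics/a9_side.png

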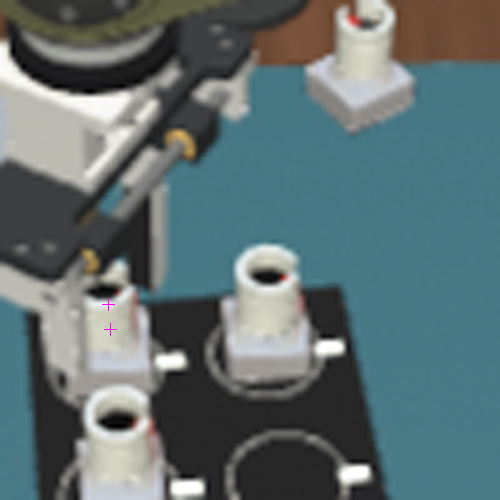

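Nozzle C stands in ring 1, and D is still at (440,-315). Moving to D now.

```bash

python3 -m pendant '[[[0,0,0,-0.15],[0,0,0,-0.3],[0,0,0,-0.45],[0,0,0,-0.6],[0,0,0,-0.75]]]' >/dev/null
python3 -m pendant '[[[0,0,0,-0.15],[0,0,0,-0.3],[0,0,0,-0.45],[0,0,0,-0.6],[0,0,0,-0.75]]]' >/dev/null
python3 -m pendant '[[[0,0,0,-0.15],[0,0,0,-0.3],[0,0,0,-0.45],[0,0,0,-0.6],[0,0,0,-0.75]]]' |grep -E "pos|rot"
python3 plan.py 440 -315 124 1.88 
```

```text
eef_pos: [599.1, 15.6, 127.1]
eef_rot: [-3.139, -0.001, 1.716]
t 33.3 tcp [599.1  15.6 127.1] psi 1.716 q6 -0.18 F [-0.7 -0.2  0.7] gap 61.3
row [-30.42, -20.52, 0.35] roll -0.164 n 7.3 q6-> -0.93
```

```bash

python3 -m pendant '[[[-4.1,-2.8,0,0],[-8.2,-5.6,0,0],[-12.3,-8.4,0,0],[-16.4,-11.1,0,0],[-20.4,-13.8,0,0]]]' >/dev/null
python3 -m pendant '[[[-4.1,-2.8,0,-0.15],[-8,-5.3,0,-0.16],[-10,-6.7,0.2,-0.16],[-10,-6.7,0.2,-0.16],[-10,-6.7,0.2,-0.16]]]' >/dev/null
python3 -m pendant '[[[0,0,0,0],[0,0,0,0]]]' >/dev/null
python3 plan.py 440 -315 26 1.88 
python3 zn.py a10 210 330 70 190 290 400 170 270
```

```text
t 34.5 tcp [ 439.3 -312.8  126.7] psi 1.871 q6 -0.99 F [-0.1 -0.1 -0.1] gap 61.3
row [-0.23, 0.0, 10.07] roll -0.009 n 2.0 q6-> -0.93
```

View pics/a10_side.png

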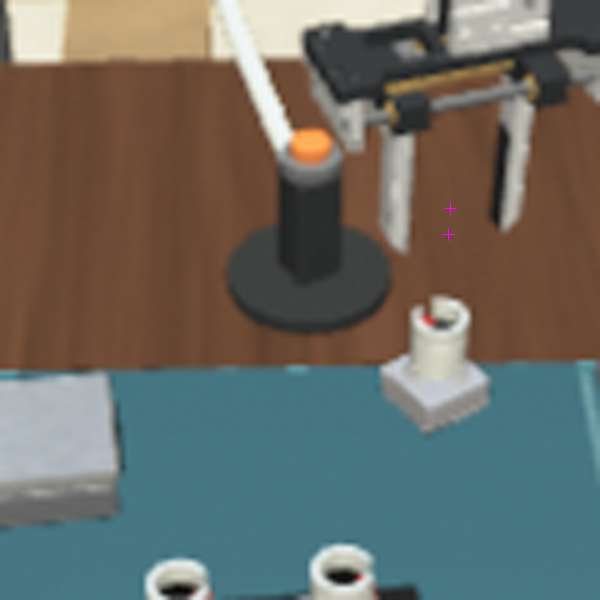

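```bash

python3 -m pendant '[[[-0.2,0.2,2,0],[-0.2,0.2,4,0],[-0.2,0.2,6,0],[-0.2,0.2,7.9,0],[-0.2,0.2,7.9,0]]]' |grep -E "pos|force"
python3 -m pendant '[[[0,0,1,0],[0,0,2.1,0],[0,0,2.1,0],[0,0,2.1,0]]]' | grep -E "pos|force"
python3 zn.py a11 210 330 70 190 290 400 170 270
```

```text
eef_pos: [440.6, -314.0, 45.9]
wrist_force: [0.1, -0.7, 0.1]
eef_pos: [441.4, -315.2, 27.1]
wrist_force: [-0.3, 0.6, 1.2]
```

View pics/a11_side.png

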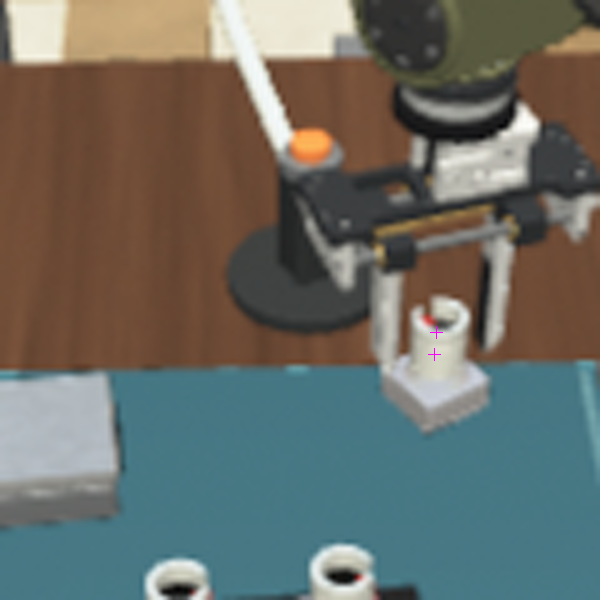

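```bash

python3 -m pendant '[[[0,0,0,0],[0,0,0,0],[0,0,0,0],[0,0,0,0],[0,0,0,0]]]' -1 20 | grep gap
python3 -m pendant '[[[0,0,0,0],[0,0,-1,0],[0,0,-4,0],[0,0,-7,0],[0,0,-9.5,0]]]' 
python3 -m pendant '[[[0,0,0,0.15],[0,0,0,0.3],[0,0,0,0.45],[0,0,0,0.6],[0,0,0,0.75]]]' >/dev/null
python3 -m pendant '[[[0,0,0,0.15],[0,0,0,0.3],[0,0,0,0.45],[0,0,0,0.6],[0,0,0,0.75]]]' >/dev/null
python3 -m pendant '[[[0,0,0,0.15],[0,0,0,0.3],[0,0,0,0.45],[0,0,0,0.57],[0,0,0,0.57]]]' |grep -E "pos|rot"
python3 plan.py 505 6.7 122 -0.187 
```

```text
finger_gap: 35.5
clock: 36.6
eef_pos: [441.4, -315.2, 124.1]
eef_rot: [3.141, 0.001, 1.87]
wrist_force: [-0.9, -0.3, -1.7]
finger_gap: 35.5
eef_pos: [441.3, -315.2, 122.5]
eef_rot: [3.141, -0.0, -0.202]
t 38.1 tcp [ 441.3 -315.2  122.5] psi -0.202 q6 1.09 F [-0.2  1.1 -1.6] gap 35.7
row [-0.22, -32.81, 0.04] roll -0.015 n 6.6 q6-> 1.77
```

```bash

python3 -m pendant '[[[0,-4.7,0,0],[0,-9.4,0,0],[0,-14,0,0],[0,-18.8,0,0],[0,-23,0,0]]]' >/dev/null
python3 -m pendant '[[[-0.2,-4.8,0,0],[-0.2,-9.8,0,0],[-0.2,-9.8,0,0],[-0.2,-9.8,2,0],[-0.2,-9.8,4,0]]]' >/dev/null
python3 -m pendant '[[[0,0,1,0],[0,0,2,0],[0,0,3.5,0],[0,0,4,0],[0,0,4,0]]]' 
python3 plan.py 505 6.7 29 -0.197
```

```text
clock: 39.6
eef_pos: [504.4, 6.5, 41.8]
eef_rot: [3.141, 0.001, -0.2]
wrist_force: [0.5, 0.0, -1.1]
finger_gap: 35.5
t 39.6 tcp [504.4   6.5  41.8] psi -0.2 q6 1.71 F [ 0.5  0.  -1.1] gap 35.5
row [0.05, -0.03, 1.28] roll -0.003 n 0.3 q6-> 1.78
```

```bash

python3 -m pendant '[[[0,0,0.4,0],[0,0,0.8,0],[0,0,1.2,0],[0,0,1.2,0],[0,0,1.2,0]]]' |grep -E "pos|force"
python3 -m pendant '[[[0,0,0,0],[0,0,0,0],[0,0,0,0],[0,0,0,0]]]' 0.3 |grep -E "pos|force"
python3 -m pendant '[[[0,0,-2,0],[0,0,-5,0],[0,0,-9,0],[0,0,-10,0],[0,0,-10,0]]]' |grep -E "pos|force"
python3 plan.py 464.4 357.5 160 1.634
```

```text
eef_pos: [504.6, 6.7, 29.9]
wrist_force: [0.1, 0.4, -1.4]
eef_pos: [504.7, 6.7, 30.1]
wrist_force: [0.2, -0.7, 0.7]
eef_pos: [505.3, 6.6, 131.3]
wrist_force: [-0.2, 0.2, -0.3]
t 41.0 tcp [505.3   6.6 131.3] psi -0.2 q6 1.71 F [-0.2  0.2 -0.3] gap 61.0
row [-10.98, -33.57, -2.89] roll -1.834 n 12.2 q6-> 0.59
```

All four nozzles are on the pad. Now I'll turn to the board carriers, checking the top view on the way.

```bash

python3 -m pendant '[[[0,0,-0.6,-0.15],[0,0,-1.5,-0.3],[0,0,-2,-0.45],[0,0,-2,-0.6],[0,0,-2,-0.75]]]' -0.1 >/dev/null
python3 -m pendant '[[[0,0,0,-0.15],[0,0,0,-0.3],[0,0,0,-0.45],[0,0,0,-0.6],[0,0,0,-0.75]]]' >/dev/null
python3 -m pendant '[[[0,0,0,-0.15],[0,0,0,-0.3],[0,0,0,-0.33],[0,0,0,-0.33]]]' 
python3 plan.py 564 364.5 150 1.634
```

```text
clock: 42.4
eef_pos: [504.0, 6.7, 148.3]
eef_rot: [-3.139, -0.0, 1.63]
wrist_force: [0.1, 0.7, -0.3]
finger_gap: 42.4
t 42.4 tcp [504.    6.7 148.3] psi 1.63 q6 -0.12 F [ 0.1  0.7 -0.3] gap 42.4
row [35.36, 8.11, -0.18] roll -0.004 n 7.3 q6-> 0.51
```

```bash

python3 -m pendant '[[[4.8,1.1,0,0],[9.6,2.2,0,0],[14.4,3.3,0,0],[19.2,4.4,0,0],[24,5.5,0,0]]]' >/dev/null
python3 -m pendant '[[[4.8,1.1,0,0],[9.5,2.2,0,0],[11.4,2.6,0,0],[11.4,2.6,0,0],[11.4,2.6,0,0]]]' >/dev/null
python3 -m pendant '[[[0,0,0,0],[0,0,0,0]]]' >/dev/null
python3 plan.py 564 364.5 120 1.634
cat > bz.py <<'E'
from h import *
import sys
tag=sys.argv[1]; b=[int(v) for v in sys.argv[2:]]
for n,(x0,x1,y0,y1) in(("side",b[:4]),("top",b[4:8])):
    c=cams.camera(n); im=cv2.cvtColor(c["frame"],cv2.COLOR_RGB2BGR)[y0:y1,x0:x1]; s=4
    im=cv2.resize(im,None,fx=s,fy=s,interpolation=cv2.INTER_CUBIC)
    st=manip.read_state()["eef_pos"]
    for dz in(14,33):
        u=(proj(c,st+[0,0,dz])-[x0,y0]+.5)*s; cv2.drawMarker(im,tuple(int(v) for v in u),(255,0,255),0,12,1)
    cv2.imwrite("pics/%s_%s.png"%(tag,n),im)
E
python3 bz.py d1 180 360 234 384 60 230 130 270
```

```text
t 43.6 tcp [564.8 363.7 150.1] psi 1.628 q6 0.46 F [ 0.9 -0.1 -0.3] gap 42.0
row [0.08, -0.07, 3.01] roll -0.006 n 0.6 q6-> 0.51
```

View pics/d1_side.png

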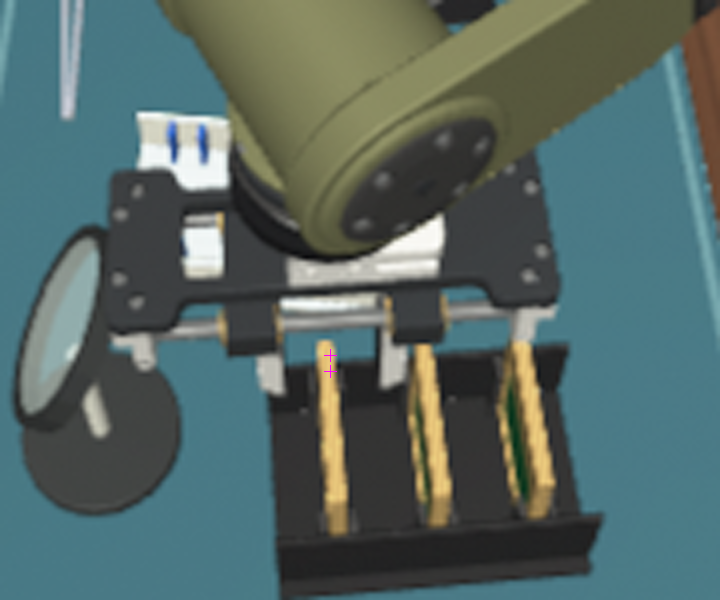

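View pics/d1_top.png

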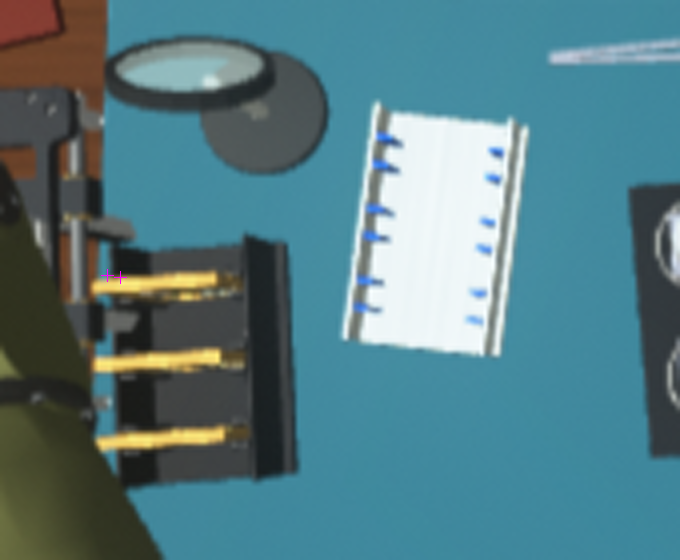

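```bash
python3 - <<'E'
from h import *
ct,cd=cams.camera("top"),cams.camera("side")
for u in((95,230),(35,425),(108,260),(18,400)):
    p=(u[0]/4+180,u[1]/4+234); print("side",u,[ray(cd,p,z).round(0)[:2].tolist() for z in(90,140,190)])
for u in((190,38),(190,108),(108,72),(274,72)):
    p=(u[0]/4+60,u[1]/4+130); print("top",u,[ray(ct,p,z).round(0)[:2].tolist() for z in(90,140,190)])
st=manip.read_state()["eef_pos"]
E
```

```text
side (95, 230) [[694.0, 253.0], [685.0, 279.0], [677.0, 304.0]]
side (35, 425) [[715.0, 361.0], [705.0, 379.0], [695.0, 398.0]]
side (108, 260) [[685.0, 271.0], [677.0, 295.0], [669.0, 320.0]]
side (18, 400) [[725.0, 348.0], [715.0, 367.0], [704.0, 387.0]]
top (190, 38) [[729.0, 355.0], [717.0, 336.0], [705.0, 316.0]]
top (190, 108) [[681.0, 353.0], [672.0, 334.0], [663.0, 315.0]]
top (108, 72) [[705.0, 408.0], [695.0, 386.0], [685.0, 364.0]]
top (274, 72) [[706.0, 299.0], [695.0, 282.0], [685.0, 266.0]]
```

```bash

python3 -m pendant '[[[0.1,-0.1,1,0],[0.1,-0.1,2,0],[0.1,-0.1,3,0],[0.1,-0.1,3,0],[0.1,-0.1,3,0]]]' |grep -E "pos|force"
python3 plan.py 564 364.5 76 1.634
python3 bz.py d2 180 360 234 384 60 230 130 270
```

```text
eef_pos: [563.4, 365.8, 119.6]
wrist_force: [0.2, 0.0, -0.5]
t 44.3 tcp [563.4 365.8 119.6] psi 1.63 q6 0.46 F [ 0.2  0.  -0.5] gap 42.2
row [-0.13, 0.05, 4.36] roll -0.004 n 0.9 q6-> 0.51
```

View pics/d2_side.png

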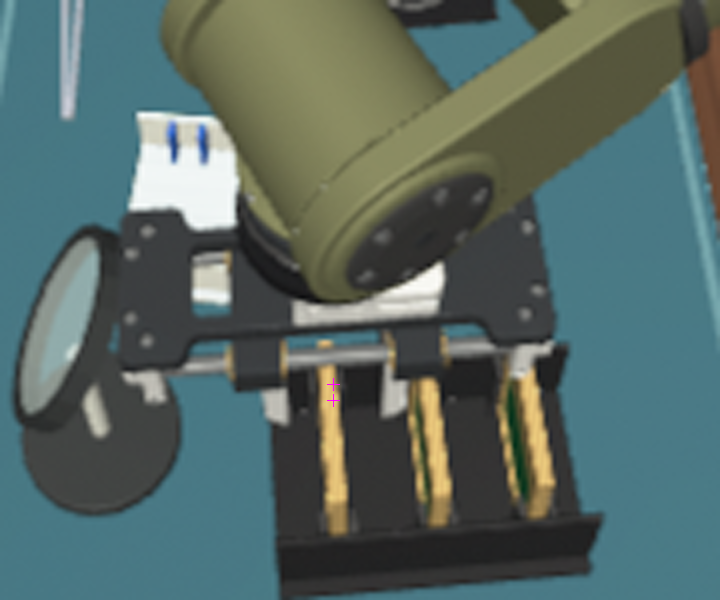

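```bash

python3 -m pendant '[[[-0.1,0,0.8,0],[-0.1,0,1.6,0],[-0.1,0,2.4,0],[-0.1,0,2.4,0]]]' |grep -E "pos|force"
python3 -m pendant '[[[0,0,0.7,0],[0,0,1.4,0],[0,0,1.9,0],[0,0,1.9,0],[0,0,1.9,0]]]' |grep -E "pos|force"
python3 bz.py d3 180 360 234 384 60 230 130 270
```

```text
eef_pos: [563.0, 364.4, 94.1]
wrist_force: [0.2, 0.0, -0.2]
eef_pos: [563.6, 364.8, 77.0]
wrist_force: [-0.1, -0.0, -0.3]
```

View pics/d3_side.png

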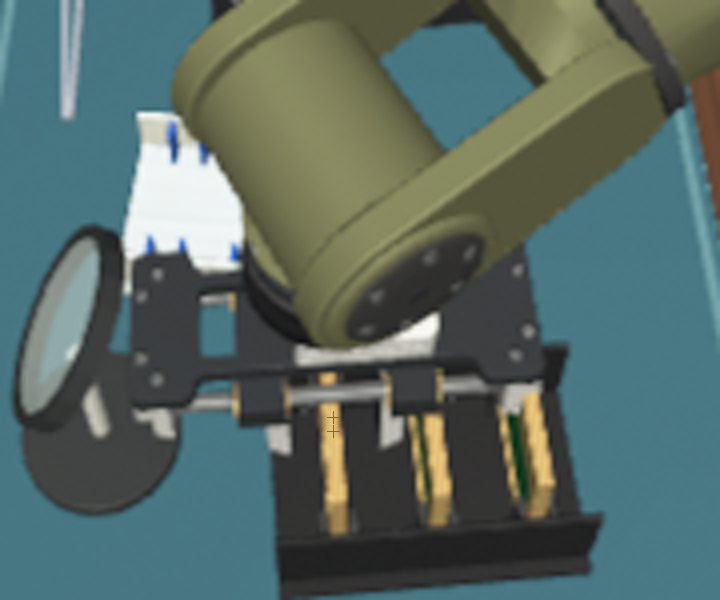

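View pics/d3_top.png

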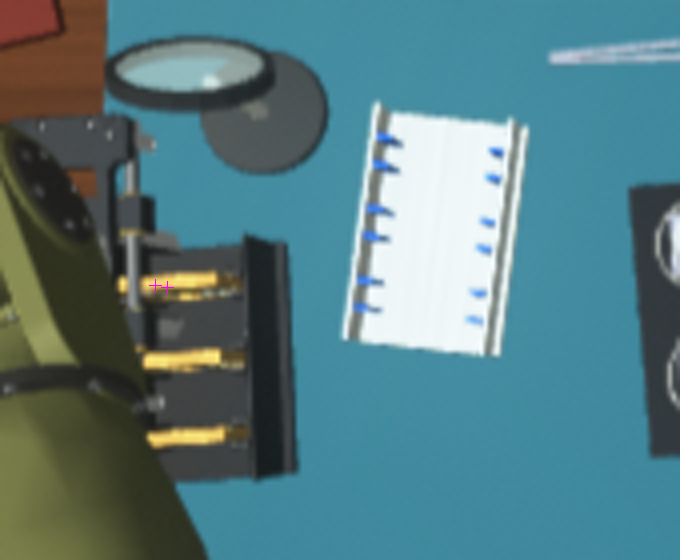

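Board 1 sits centred between the fingers (side view: fingers at 280 and 390, board at 332), and the magnifier is clear. Closing now.

```bash

python3 -m pendant '[[[0,0,0,0],[0,0,0,0],[0,0,0,0],[0,0,0,0],[0,0,0,0]]]' -1 35 |grep -E "gap|pos"
python3 -m pendant '[[[0,0,0,0],[0,0,-0.5,0],[0,0,-1.5,0],[0,0,-2.5,0],[0,0,-3.5,0]]]' |grep -E "gap|pos|force"
python3 -m pendant '[[[0,0,-1.5,0],[0,0,-3,0],[0,0,-4.5,0],[0,0,-5.5,0],[0,0,-5.5,0]]]' 
python3 bz.py d4 180 360 214 364 60 230 130 270
```

```text
eef_pos: [563.6, 364.8, 77.0]
finger_gap: 7.5
eef_pos: [563.6, 364.8, 113.3]
wrist_force: [0.0, -0.4, -1.9]
finger_gap: 7.6
clock: 46.9
eef_pos: [564.1, 365.1, 169.0]
eef_rot: [3.139, -0.001, 1.63]
wrist_force: [0.1, -1.3, -1.5]
finger_gap: 7.9
```

View pics/d4_side.png

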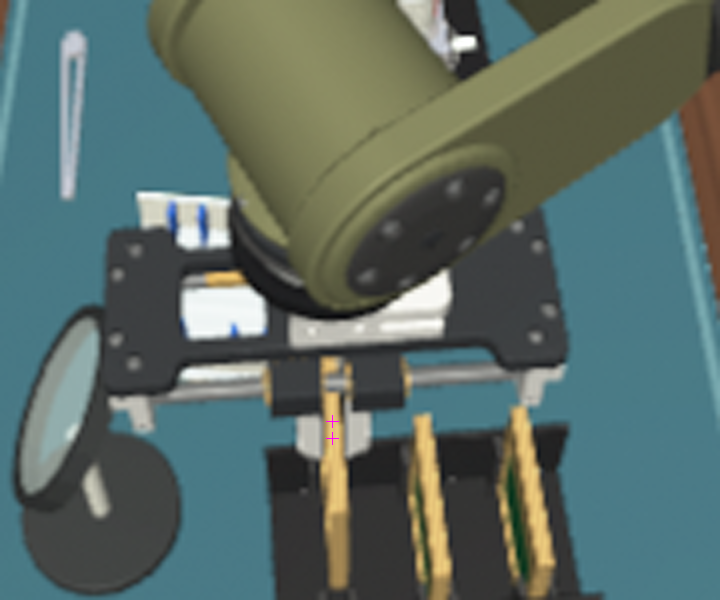

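```bash
python3 plan.py 654.7 196.6 169 1.463
```

```text
t 47.0 tcp [563.4 364.7 166.6] psi 1.63 q6 0.46 F [ 0.8  0.1 -1.9] gap 7.8
row [-17.32, 8.12, -0.24] roll 0.167 n 3.8 q6-> 0.4
```

```bash

python3 -m pendant '[[[-3,1.4,0,0.03],[-7,3.2,0,0.07],[-11,5.1,0,0.11],[-15,7,0,0.15],[-17.3,8.1,0,0.17]]]' >/dev/null
python3 -m pendant '[[[0,0,0,0],[0,0,0,0],[0,0,0,0],[0,0,0,0]]]'
python3 plan.py 654.7 196.6 125 1.463
python3 bz.py d5 180 360 214 364 60 230 130 270
```

```text
clock: 47.9
eef_pos: [654.1, 198.1, 166.8]
eef_rot: [-3.141, -0.0, 1.461]
wrist_force: [-0.4, 0.6, -0.8]
finger_gap: 7.3
t 47.9 tcp [654.1 198.1 166.8] psi 1.461 q6 0.35 F [-0.4  0.6 -0.8] gap 7.3
row [-0.14, 0.08, 4.18] roll -0.002 n 0.8 q6-> 0.4
```

View pics/d5_side.png

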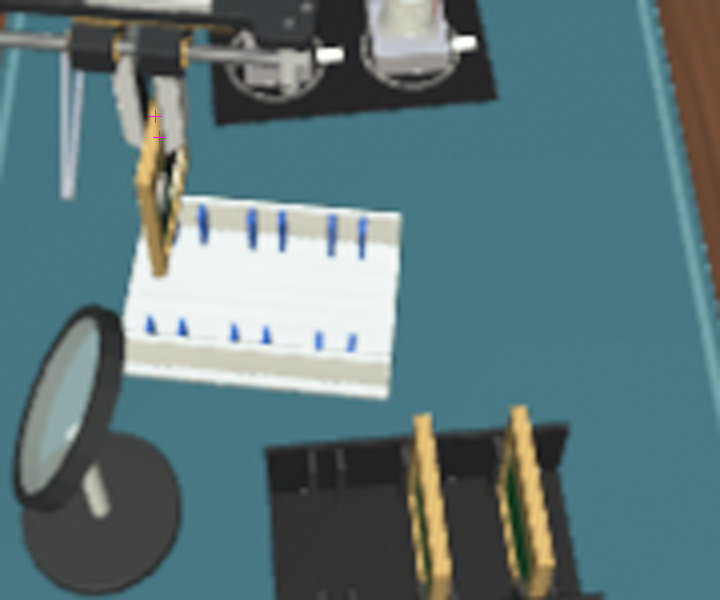

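View pics/d5_top.png

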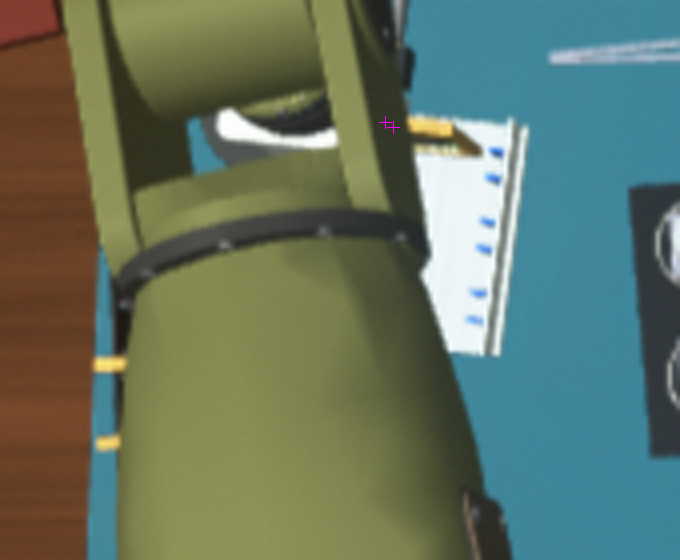

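```bash
cat > bov.py <<'E'
from fit import *
import sys
# usage: tag  b(side) ; draws predicted board (held) and slots
tag=sys.argv[1]; held=int(sys.argv[2]); TC=float(sys.argv[3]) if len(sys.argv)>3 else 77.
SX,SY,SA=605,202,-0.108
for n,(x0,x1,y0,y1) in(("side",(180,360,214,364)),("top",(60,230,130,270))):
    c=cams.camera(n); s=4
    im=cv2.resize(cv2.cvtColor(c["frame"],cv2.COLOR_RGB2BGR)[y0:y1,x0:x1],None,fx=s,fy=s,interpolation=cv2.INTER_CUBIC)
    def pl(P,col,cl=True):
        u=(np.array([proj(c,q) for q in P])-[x0,y0]+.5)*s; cv2.polylines(im,[u.astype(np.int32)],cl,col,1)
    for k in(50,0,-50):
        pl(xf((SX,SY,SA),[[k-7.5,-45,11],[k+7.5,-45,11],[k+7.5,45,11],[k-7.5,45,11]]),(255,0,255))
        for q in(-1,1): pl(xf((SX,SY,SA),[[k-7.5,q*45,46],[k-7.5,q*31,46],[k+7.5,q*31,46],[k+7.5,q*45,46]]),(0,0,255),False)
    if held:
        st=manip.read_state(); p=st["eef_pos"]; a=st["eef_rot"][2]-np.pi/2; zb=11+p[2]-TC
        for z in(zb,zb+100): pl(xf((p[0],p[1],a),[[-4,-40,z],[4,-40,z],[4,40,z],[-4,40,z]]),(0,255,0))
    cv2.imwrite("pics/%s_%s.png"%(tag,n),im)
E
python3 bov.py d6 1
```

```text
(no output)
```

View pics/d6_side.png

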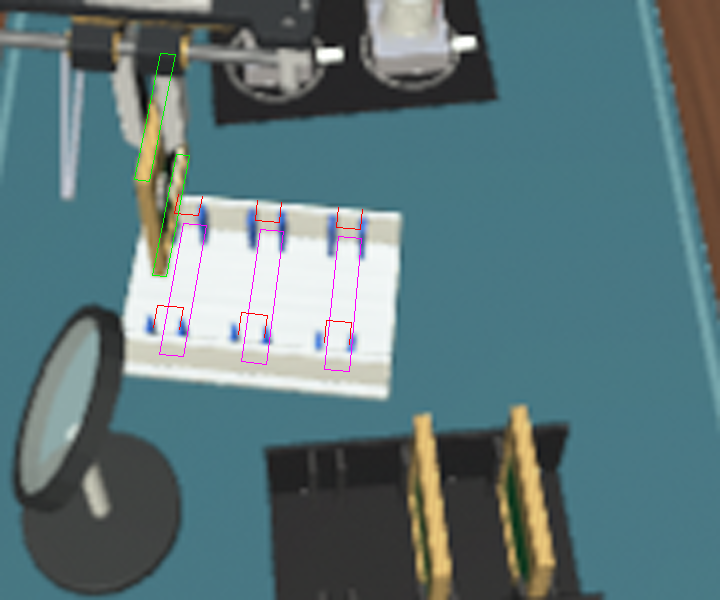

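View pics/d6_top.png

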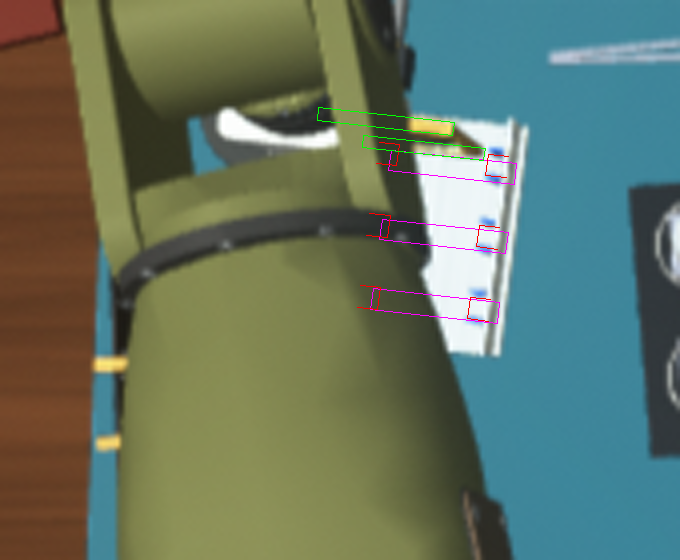

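```bash

python3 -m pendant '[[[0,0.1,1,0],[0,0.1,2,0],[0,0.1,3,0],[0,0.1,4,0],[0,0.1,4.5,0]]]' >/dev/null
python3 -m pendant '[[[0,0,0,0],[0,0,0,0],[0,0,0,0]]]'
python3 plan.py 655.5 197.5 112 1.463
python3 bov.py d7 1
```

```text
clock: 48.9
eef_pos: [655.9, 196.8, 122.5]
eef_rot: [3.141, -0.0, 1.46]
wrist_force: [0.6, -0.0, -1.4]
finger_gap: 7.9
t 48.9 tcp [655.9 196.8 122.5] psi 1.46 q6 0.35 F [ 0.6 -0.  -1.4] gap 7.9
row [0.06, -0.05, 1.05] roll -0.003 n 0.2 q6-> 0.4
```

View pics/d7_side.png

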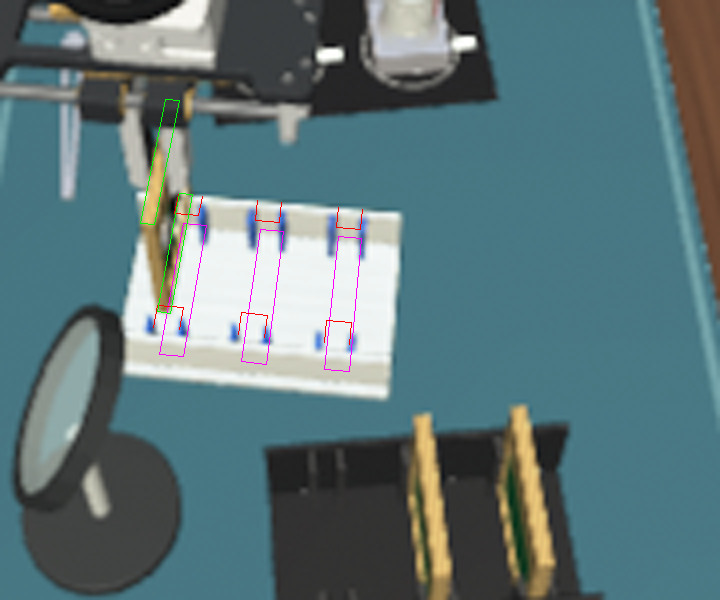

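View pics/d7_top.png

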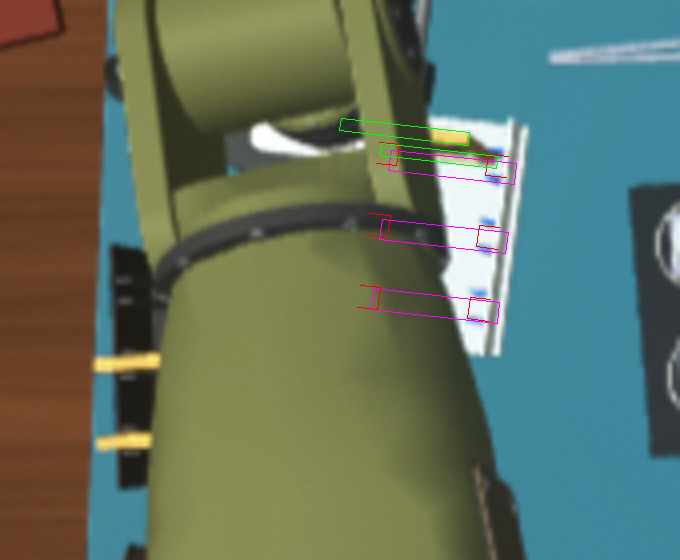

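```bash

python3 -m pendant '[[[0,0,0.5,0],[0,0,1,0],[0,0,1.5,0],[0,0,1.5,0]]]' |grep -E "pos|force"
python3 -m pendant '[[[0,0,0.5,0],[0,0,1,0],[0,0,1,0],[0,0,1,0]]]' |grep -E "pos|force"
python3 -m pendant '[[[0,0,0.5,0],[0,0,1,0],[0,0,1,0],[0,0,1,0]]]' |grep -E "pos|force"
```

```text
eef_pos: [655.2, 196.6, 105.7]
wrist_force: [-1.0, 0.2, -2.2]
eef_pos: [655.6, 196.7, 96.8]
wrist_force: [0.2, 0.3, -1.2]
eef_pos: [655.6, 196.7, 86.8]
wrist_force: [1.2, 0.3, -1.1]
```

```bash

python3 -m pendant '[[[0,0,0.3,0],[0,0,0.6,0],[0,0,0.8,0],[0,0,0.8,0]]]' |grep -E "pos|force"
python3 -m pendant '[[[0,0,0.1,0],[0,0,0.2,0],[0,0,0.2,0]]]' |grep -E "pos|force"
python3 -m pendant '[[[0,0,0,0],[0,0,0,0],[0,0,0,0],[0,0,0,0]]]' -0.1 |grep -E "pos|force|gap"
python3 -m pendant '[[[0,0,-1,0],[0,0,-3,0],[0,0,-5,0],[0,0,-8,0],[0,0,-9,0]]]' 
python3 bov.py d8 0
```

```text
eef_pos: [655.4, 196.7, 78.5]
wrist_force: [0.6, -0.2, -0.8]
eef_pos: [655.7, 196.8, 77.0]
wrist_force: [-0.7, 0.1, -1.4]
eef_pos: [655.7, 196.7, 77.0]
wrist_force: [0.5, 0.2, -0.5]
finger_gap: 36.4
clock: 51.8
eef_pos: [656.6, 197.0, 171.0]
eef_rot: [3.137, -0.002, 1.46]
wrist_force: [-0.0, -0.1, 0.2]
finger_gap: 42.5
```

View pics/d8_side.png

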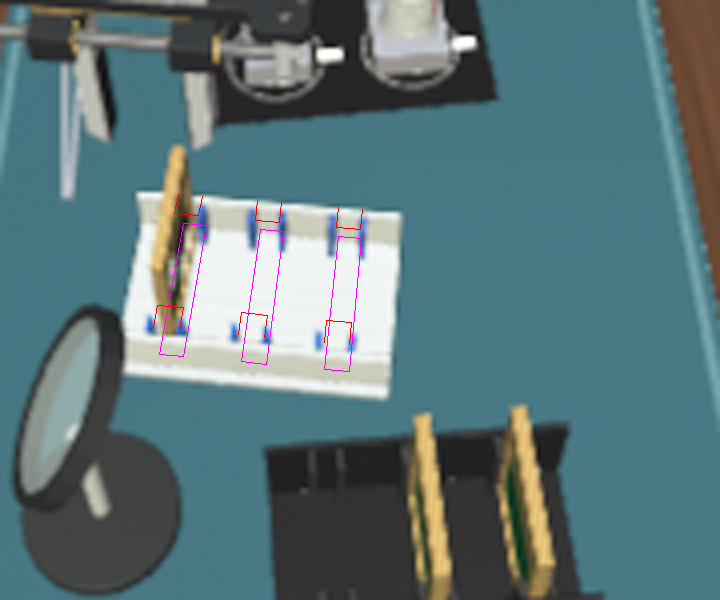

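Board 1 is standing in slot 1 (side view 175,240). Next is board 2.

```bash
python3 plan.py 514.2 362 150 1.634
python3 -m pendant '[[[2,0,0,-0.03],[2,0,0,-0.17]]]' >/dev/null
python3 plan.py 514.2 362 150 1.634
```

```text
t 51.9 tcp [656.2 196.9 168.8] psi 1.46 q6 0.35 F [ 0.5  0.1 -0.4] gap 42.4
row [14.84, -15.95, 1.85] roll -0.174 n 4.4 q6-> 0.55
t 52.1 tcp [657.3 218.1 165.1] psi 1.633 q6 0.21 F [ 0.3 -0.5  0. ] gap 42.1
row [15.25, -13.39, 1.53] roll -0.001 n 4.1 q6-> 0.55
```

```bash

python3 -m pendant '[[[3.5,-3.1,0,0],[7,-6.2,0,0],[10.6,-9.3,0.4,0],[14,-12.3,1,0],[15.2,-13.4,1.5,0]]]' >/dev/null
python3 -m pendant '[[[0,0,0,0],[0,0,0,0],[0,0,0,0]]]' >/dev/null
python3 plan.py 514.2 362 76 1.634
python3 bov.py e1 0
```

```text
t 52.9 tcp [516.2 359.3 151.7] psi 1.628 q6 0.49 F [-0.4 -0.6  0.6] gap 42.1
row [0.28, -0.18, 7.57] roll -0.006 n 1.5 q6-> 0.55
```

View pics/e1_side.png

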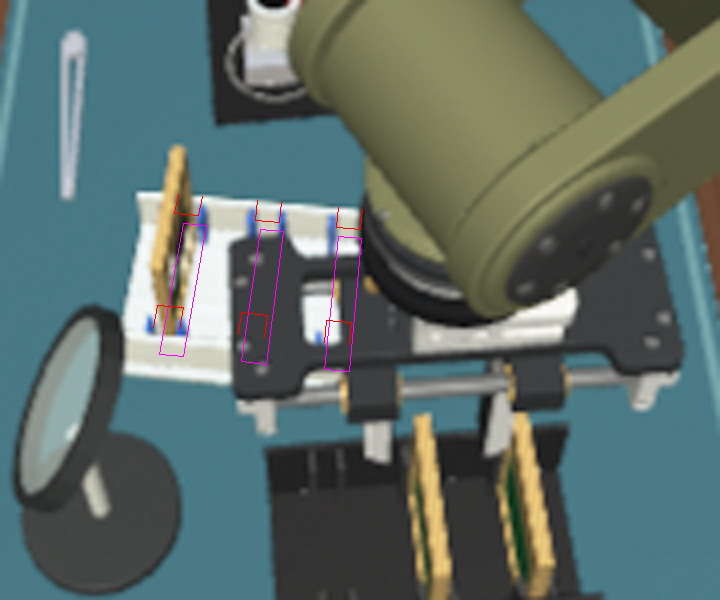

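```bash

python3 -m pendant '[[[0.1,-0.1,1,0],[0.2,-0.1,2,0],[0.2,-0.1,3,0],[0.2,-0.1,3.5,0],[0.2,-0.1,3.5,0]]]' |grep -E "pos|force"
python3 -m pendant '[[[0,0,0.5,0],[0,0,1,0],[0,0,1.3,0],[0,0,1.3,0],[0,0,1.3,0]]]' |grep -E "pos|force"
python3 plan.py 514.2 362 76 1.634
python3 bov.py e2 0
```

```text
eef_pos: [513.7, 362.1, 115.7]
wrist_force: [-0.1, 0.7, 0.6]
eef_pos: [514.1, 362.4, 104.1]
wrist_force: [-0.5, -0.1, 0.7]
t 54.0 tcp [514.1 362.4 104.1] psi 1.63 q6 0.5 F [-0.5 -0.1  0.7] gap 42.1
row [-0.04, 0.01, 2.81] roll -0.004 n 0.6 q6-> 0.55
```

View pics/e2_side.png

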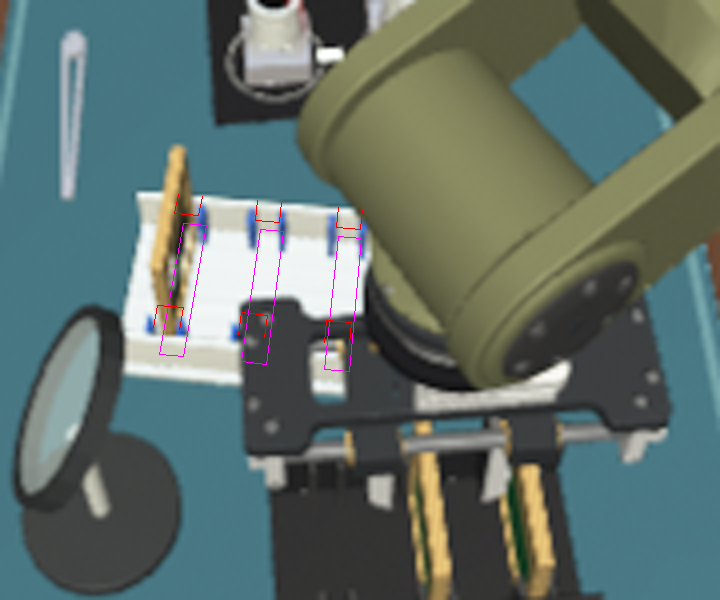

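```bash

python3 -m pendant '[[[0,0,0.7,0],[0,0,1.5,0],[0,0,2.3,0],[0,0,2.7,0],[0,0,2.7,0]]]' |grep -E "pos|force"
python3 -m pendant '[[[0,0,0,0],[0,0,0,0],[0,0,0,0],[0,0,0,0],[0,0,0,0]]]' -1 35 |grep -E "gap|pos"
python3 -m pendant '[[[0,0,0,0],[0,0,-0.5,0],[0,0,-1.5,0],[0,0,-2.5,0],[0,0,-3.5,0]]]' |grep -E "gap|pos|force"
python3 -m pendant '[[[0,0,-1.5,0],[0,0,-3,0],[0,0,-4.5,0],[0,0,-5.5,0],[0,0,-5.5,0]]]' 
python3 plan.py 605.5 202.5 168 1.463
```

```text
eef_pos: [513.7, 362.2, 76.0]
wrist_force: [-0.5, -0.6, 0.6]
eef_pos: [514.0, 362.4, 77.1]
finger_gap: 7.8
eef_pos: [514.1, 362.5, 113.2]
wrist_force: [0.1, 0.3, -0.6]
finger_gap: 7.7
clock: 56.1
eef_pos: [514.5, 362.7, 168.9]
eef_rot: [3.139, -0.001, 1.63]
wrist_force: [0.6, 0.8, -1.4]
finger_gap: 7.5
t 56.1 tcp [514.5 362.7 168.9] psi 1.63 q6 0.5 F [ 0.6  0.8 -1.4] gap 7.5
row [-16.53, 8.14, 0.08] roll 0.167 n 3.7 q6-> 0.43
```

```bash

python3 -m pendant '[[[-3,1.5,0,0.03],[-7,3.4,0,0.07],[-11,5.4,0,0.11],[-15,7.4,0,0.15],[-16.5,8.1,0,0.17]]]' >/dev/null
python3 -m pendant '[[[0,0,0,0],[0,0,0,0],[0,0,1,0],[0,0,2,0],[0,0,2,0]]]' >/dev/null
python3 -m pendant '[[[0,0,1,0],[0,0,2,0],[0,0,2.4,0],[0,0,2.4,0],[0,0,2.4,0]]]'
python3 plan.py 605.5 202.5 122 1.463
python3 bov.py e3 1
```

```text
clock: 57.6
eef_pos: [604.7, 202.5, 123.1]
eef_rot: [3.141, -0.0, 1.46]
wrist_force: [-0.4, -0.5, -2.4]
finger_gap: 7.7
t 57.6 tcp [604.7 202.5 123.1] psi 1.46 q6 0.38 F [-0.4 -0.5 -2.4] gap 7.7
row [0.01, 0.08, 0.11] roll -0.003 n 0.0 q6-> 0.43
```

View pics/e3_side.png

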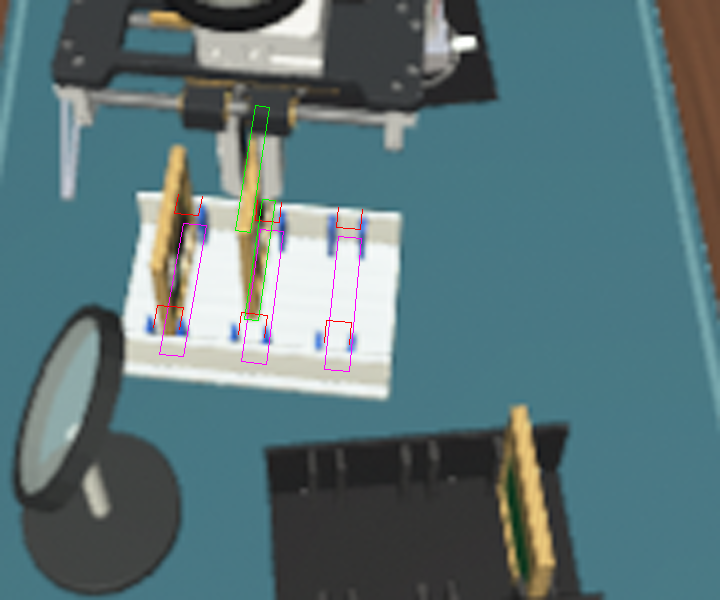

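Board 2 is centred over slot 2 (bottom edge at 252,318, between the ribs at 235 and 267). Inserting it.

```bash

python3 -m pendant '[[[0,0,0.6,0],[0,0,1.2,0],[0,0,1.7,0],[0,0,1.7,0]]]' |grep -E "pos|force"
python3 -m pendant '[[[0,0,0.6,0],[0,0,1.2,0],[0,0,1.8,0],[0,0,2,0],[0,0,2,0]]]' |grep -E "pos|force"
python3 -m pendant '[[[0,0,0.3,0],[0,0,0.6,0],[0,0,0.9,0],[0,0,0.9,0]]]' |grep -E "pos|force"
python3 plan.py
```

```text
eef_pos: [604.2, 202.3, 104.8]
wrist_force: [0.1, 0.3, -0.7]
eef_pos: [604.4, 202.4, 85.5]
wrist_force: [-0.3, -0.1, -1.7]
eef_pos: [604.8, 202.5, 77.1]
wrist_force: [0.4, -0.3, 1.1]
t 59.0 tcp [604.8 202.5  77.1] psi 1.46 q6 0.38 F [ 0.4 -0.3  1.1] gap 7.8
```

```bash

python3 -m pendant '[[[0,0,0,0],[0,0,0,0],[0,0,0,0],[0,0,0,0]]]' -0.35 |grep -E "pos|force|gap"
python3 -m pendant '[[[0,0,-1,0],[0,0,-3,0],[0,0,-5,0],[0,0,-8,0],[0,0,-9,0]]]' >/dev/null
python3 -m pendant '[[[0,0,0,-0.1],[0,0,0,-0.17]]]' -0.1 >/dev/null
python3 plan.py 464.5 358 150 1.634
python3 bov.py e4 0
```

```text
eef_pos: [604.6, 202.4, 76.9]
wrist_force: [-0.1, -0.1, 0.0]
finger_gap: 30.1
t 60.1 tcp [604.6 202.4 167.1] psi 1.634 q6 0.2 F [-0.1  0.7 -0.7] gap 41.1
row [16.4, -13.01, 1.71] roll -0.0 n 4.2 q6-> 0.59
```

View pics/e4_side.png

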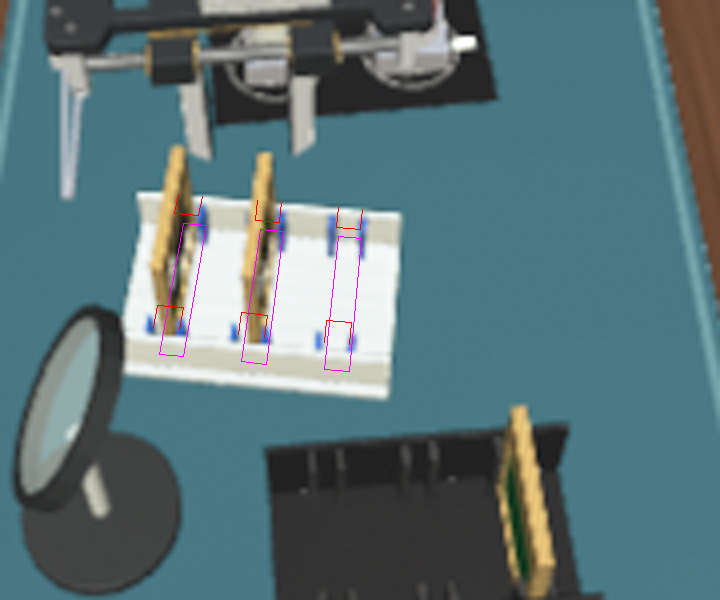

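Board 2 stands in slot 2 (260,250). Now board 3.

```bash

python3 -m pendant '[[[3.8,-3,0,0],[7.6,-6,0,0],[11.4,-9,0.4,0],[15,-11.9,1,0],[16.4,-13,1.7,0]]]' >/dev/null
python3 -m pendant '[[[0,0,0,0],[0,0,0,0],[0,0,1,0],[0,0,2,0],[0,0,2,0]]]' >/dev/null
python3 -m pendant '[[[0,0,0,0],[0,0,0,0]]]' >/dev/null
python3 plan.py 464.5 358 76 1.634
python3 bov.py f1 0
```

```text
t 61.4 tcp [465.4 358.4 130.2] psi 1.629 q6 0.54 F [ 0.3 -0.4  0.5] gap 42.4
row [-0.04, -0.1, 5.42] roll -0.005 n 1.1 q6-> 0.59
```

View pics/f1_side.png

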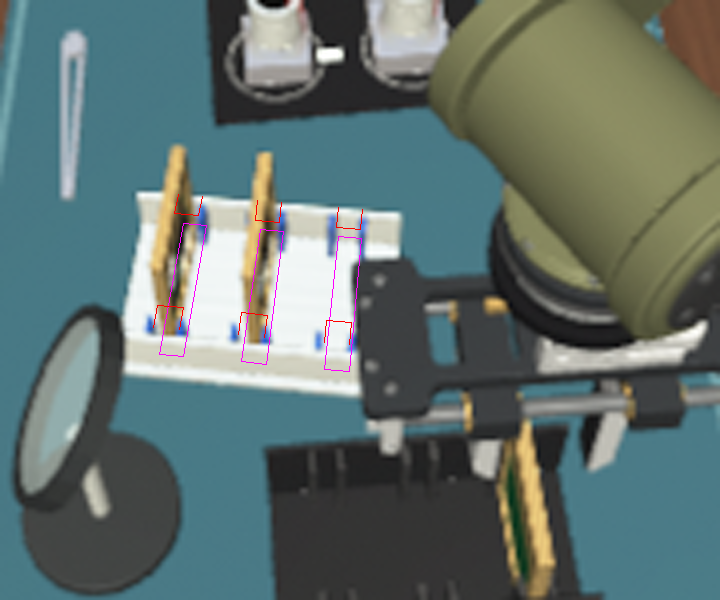

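```bash

python3 -m pendant '[[[0,-0.1,1,0],[0,-0.1,2,0],[0,-0.1,3,0],[0,-0.1,4,0],[0,-0.1,4,0]]]' |grep -E "pos|force"
python3 -m pendant '[[[0,0,0.5,0],[0,0,1,0],[0,0,1.3,0],[0,0,1.3,0],[0,0,1.3,0]]]' |grep -E "pos|force"
python3 -m pendant '[[[0,0,0,0],[0,0,0,0],[0,0,0,0],[0,0,0,0],[0,0,0,0]]]' -1 35 |grep -E "gap|pos"
python3 -m pendant '[[[0,0,0,0],[0,0,-0.5,0],[0,0,-1.5,0],[0,0,-2.5,0],[0,0,-3.5,0]]]' |grep -E "gap|pos|force"
python3 -m pendant '[[[0,0,-1.5,0],[0,0,-3,0],[0,0,-4.5,0],[0,0,-5.5,0],[0,0,-5.5,0]]]' 
python3 plan.py 555.8 207.9 168 1.463
```

```text
eef_pos: [463.5, 358.0, 88.0]
wrist_force: [-0.6, 0.7, -0.1]
eef_pos: [464.2, 358.5, 77.1]
wrist_force: [-0.7, 0.6, 0.7]
eef_pos: [464.1, 358.4, 77.0]
finger_gap: 7.6
eef_pos: [464.2, 358.6, 113.2]
wrist_force: [-0.0, -0.6, -1.3]
finger_gap: 7.7
clock: 64.0
eef_pos: [464.6, 358.8, 168.7]
eef_rot: [3.139, -0.001, 1.63]
wrist_force: [0.8, -0.1, -1.6]
finger_gap: 7.9
t 64.0 tcp [464.6 358.8 168.7] psi 1.63 q6 0.54 F [ 0.8 -0.1 -1.6] gap 7.9
row [-15.6, 8.21, 0.07] roll 0.167 n 3.5 q6-> 0.47
```

```bash

python3 -m pendant '[[[-3,1.6,0,0.03],[-7,3.7,0,0.07],[-11,5.8,0,0.11],[-14.5,7.6,0,0.15],[-15.6,8.2,0,0.17]]]' >/dev/null
python3 -m pendant '[[[0,0,0,0],[0,0,0,0],[0,0,1,0],[0,0,2,0],[0,0,2,0]]]' >/dev/null
python3 -m pendant '[[[0,0,1,0],[0,0,2,0],[0,0,2.4,0],[0,0,2.4,0],[0,0,2.4,0]]]'
python3 plan.py 555.8 207.9 122 1.463
python3 bov.py f2 1
```

```text
clock: 65.5
eef_pos: [555.3, 207.5, 123.1]
eef_rot: [3.141, -0.0, 1.46]
wrist_force: [0.4, 0.3, -2.1]
finger_gap: 8.0
t 65.5 tcp [555.3 207.5 123.1] psi 1.46 q6 0.41 F [ 0.4  0.3 -2.1] gap 8.0
row [0.04, 0.04, 0.11] roll -0.003 n 0.0 q6-> 0.47
```

View pics/f2_side.png

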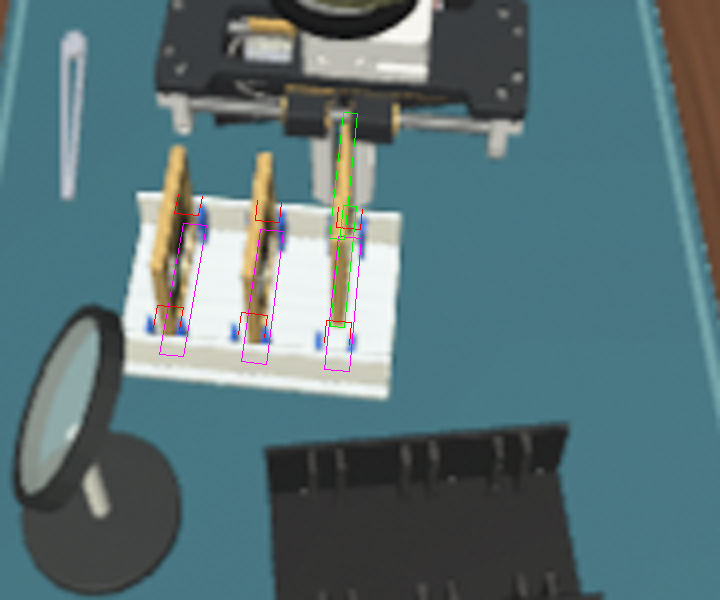

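Board 3 is over slot 3 (bottom edge at 337,325, between the ribs at 320 and 352), and the rack is empty.

```bash

python3 -m pendant '[[[0.1,0,0.6,0],[0.1,0,1.2,0],[0.1,0,1.7,0],[0.1,0,1.7,0]]]' |grep -E "pos|force"
python3 -m pendant '[[[0,0,0.6,0],[0,0,1.2,0],[0,0,1.8,0],[0,0,2,0],[0,0,2,0]]]' |grep -E "pos|force"
python3 -m pendant '[[[0,0,0.3,0],[0,0,0.6,0],[0,0,0.9,0],[0,0,0.9,0]]]' |grep -E "pos|force"

```

```text
eef_pos: [554.9, 208.4, 104.9]
wrist_force: [0.5, 0.2, -2.1]
eef_pos: [555.2, 208.5, 85.5]
wrist_force: [0.9, -0.1, -1.3]
eef_pos: [555.5, 208.6, 77.0]
wrist_force: [0.8, 0.2, -1.0]
```

```bash

python3 -m pendant '[[[0,0,0,0],[0,0,0,0],[0,0,0,0],[0,0,0,0]]]' -0.35 |grep -E "pos|force|gap"
python3 -m pendant '[[[0,0,-1,0],[0,0,-3,0],[0,0,-5,0],[0,0,-8,0],[0,0,-11,0]]]' >/dev/null
python3 plan.py 300 330 220 1.463
```

```text
eef_pos: [555.3, 208.5, 76.9]
wrist_force: [-0.0, 0.3, -0.2]
finger_gap: 30.2
t 67.8 tcp [555.2 208.5 188.8] psi 1.46 q6 0.41 F [ 0.4 -0.3 -0.4] gap 30.2
row [9.25, -26.7, -3.13] roll -0.003 n 5.7 q6-> 0.94
```

```bash

python3 -m pendant '[[[1.6,-4.6,-1,0],[3.2,-9.2,-2,0],[4.8,-13.8,-3,0],[6.4,-18.4,-3,0],[8,-23,-3,0]]]' >/dev/null
python3 -m pendant '[[[1.2,-3.7,0,0],[1.2,-3.7,0,0],[1.2,-3.7,0,0]]]' 
python3 - <<'E'
from ov import *
snap("top","g_top.png");snap("side","g_side.png")
c=cams.camera("top")
R=[(607.6,-78.5),(512.9,-87.4),(599.3,15.5),(505,6.7)]
res=[]
for r in R:
    d=fitnoz(c,r,5.); res.append((*d["xy"],d["yaw"],d["size"],5)); print({k:(np.round(v,3).tolist() if v is not None else None) for k,v in d.items()}, "dyaw",round(float((d["yaw"]+3.052+np.pi)%(2*np.pi)-np.pi),3),"off",np.round(np.array(d["xy"])-r,1))
overlay("top",res,(205,300,160,255),7,"g_ov.png",c); overlay("side",res,(220,315,150,250),6,"g_ovs.png")
E
```

```text
clock: 68.6
eef_pos: [300.0, 329.9, 217.8]
eef_rot: [3.141, -0.001, 1.461]
wrist_force: [1.1, 0.2, 0.2]
finger_gap: 30.7
{'xy': [606.7, -82.1], 'yaw': -2.982, 'redyaw': 2.891, 'red': 12, 'size': 52, 'err': 89.3, 'area': 413} dyaw 0.07 off [-0.9 -3.6]
{'xy': [511.3, -91.5], 'yaw': -3.016, 'redyaw': 2.812, 'red': 10, 'size': 50, 'err': 89.1, 'area': 391} dyaw 0.036 off [-1.6 -4.1]
{'xy': [597.4, 14.5], 'yaw': -3.131, 'redyaw': 3.033, 'red': 12, 'size': 46, 'err': 80.4, 'area': 353} dyaw -0.079 off [-1.9 -1. ]
{'xy': [505.5, 5.0], 'yaw': -3.073, 'redyaw': -3.1, 'red': 11, 'size': 52, 'err': 110.4, 'area': 465} dyaw -0.021 off [ 0.5 -1.7]
```

View pics/g_ov.png

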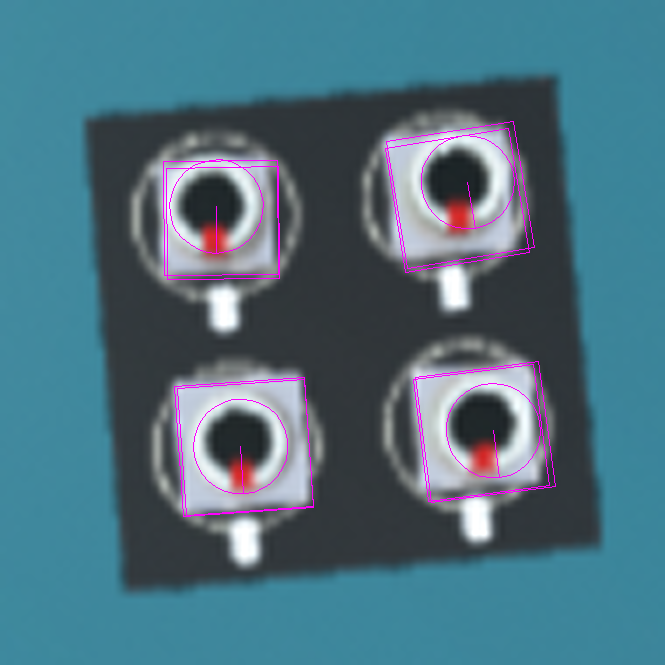

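View pics/g_ovs.png

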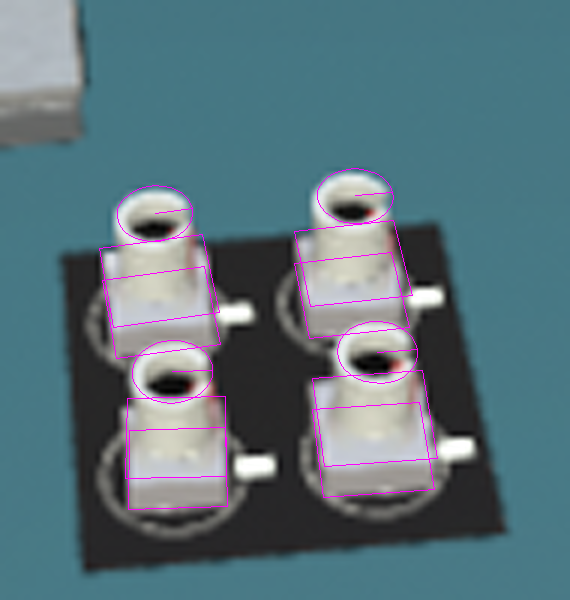

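View pics/g_side.png

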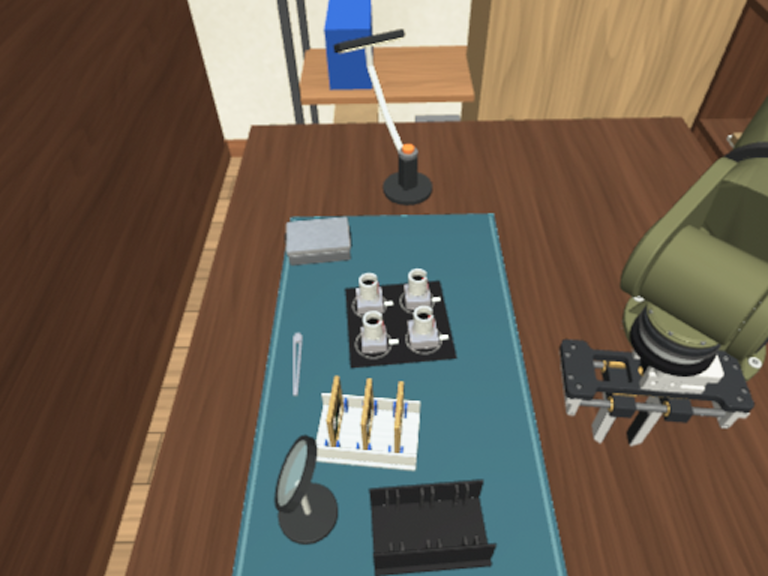

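View pics/g_top.png

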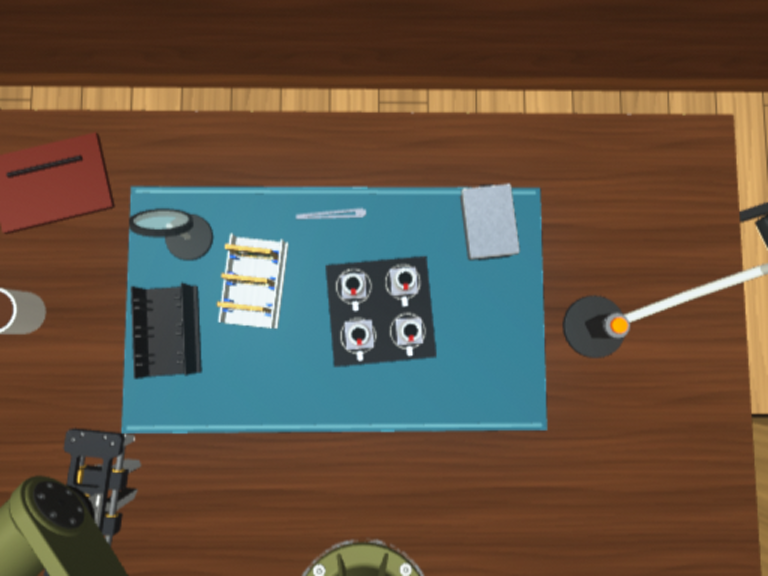

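The final views show four nozzles in their rings, all stripes toward the marks, and three boards upright in the stand with the rack empty. The tweezers, magnifier and box are where they started. I'll do a cleaner yaw check with the printed ring lines masked out.

```bash
python3 - <<'E'
import noz
from ov import *
old=noz.nozmask
def nm(fr):
    t,d,l,r=old(fr); m=(l|r).astype(np.uint8)
    hole=cv2.morphologyEx(m,cv2.MORPH_CLOSE,cv2.getStructuringElement(cv2.MORPH_ELLIPSE,(3,3)))
    cn,_=cv2.findContours(hole,cv2.RETR_EXTERNAL,cv2.CHAIN_APPROX_NONE)
    f=np.zeros_like(m); 
    # brighter threshold drops thin blurred ring; then open
    g=((fr.max(2)>150)&l|r).astype(np.uint8); cc,_=cv2.findContours(g,cv2.RETR_EXTERNAL,cv2.CHAIN_APPROX_NONE)
    big=max(cc,key=cv2.contourArea); cv2.drawContours(f,[big],-1,1,-1)
    f=cv2.morphologyEx(f,cv2.MORPH_OPEN,np.ones((7,7),np.uint8))
    return t,d,f>0,r&(f>0)
noz.nozmask=nm
c=cams.camera("top"); R=[(607.6,-78.5),(512.9,-87.4),(599.3,15.5),(505,6.7)]; res=[]
for r in R:
    d=fitnoz(c,r,5.); res.append((*d["xy"],d["yaw"],d["size"],5)); print(np.round(d["xy"],1),d["size"],round(d["err"]),"dyaw",round(float((d["yaw"]+3.052+np.pi)%(2*np.pi)-np.pi),3),"off",np.round(np.array(d["xy"])-r,1))
overlay("top",res,(205,300,160,255),7,"g_ov2.png",c)
print(manip.read_state()["clock"])
E
```

```text
[606.9 -80.5] 48 17 dyaw -0.036 off [-0.7 -2. ]
[511.6 -89.2] 46 15 dyaw -0.09 off [-1.3 -1.8]
[597.9  14.1] 46 34 dyaw -0.065 off [-1.4 -1.4]
[504.5   3.5] 50 16 dyaw -0.01 off [-0.5 -3.2]
68.85
```

View pics/g_ov2.png

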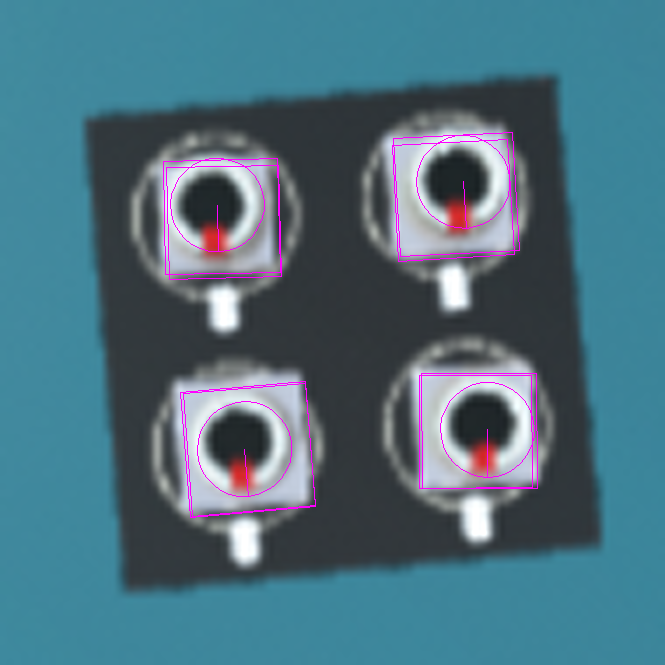

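```bash
python3 -c "
from cell import manip
s=manip.read_state();print(s['clock'],s['wrist_force']);print(manip.sign_off())"
```

```text
68.85 [-0.24799667 -0.21241758 -1.14943821]
the job is handed in; nothing more can be done
None
```

The desk is set up and I handed the job in at 68.9 s of robot time. There was no verdict, so what follows is what my own last checks showed.

- **Lamp:** I pressed the button until it stopped. The force rose through 4 N to 9 N and I held it for more than 0.3 s. I could not read the button's travel directly.
- **Nozzles:** All four stand upright in a ring of their own with the stripe toward the white mark. The last top-view fits put them within about 4 mm of the ring centres (limit 10 mm) and within 0.09 rad of the mark direction (limit 0.22 rad). Both cameras agreed. Two fits of the turn, one of them affected by the printed ring lines, differed by up to 0.13 rad, but both were inside the limit.
- **Boards:** All three stand at the bottom of their own slots in the work stand, and the rack is empty. Each was released at the height I calculated for the slot floor and looked upright in the last pictures.
- **Left alone:** The tweezers, magnifier and grey box looked unmoved in the last pictures. The arm ended clear of everything.

**Tool length differs from the description:** the real fingertips end about 14 mm behind the reported TCP, not 8 mm ahead of it. Two cameras and the button contact agreed on this. I corrected every grasp height by 22 mm.

I saw no nozzle get knocked aside during the run.

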